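# Load the bench mill

### The arm

A 6-joint arm with a two-finger parallel gripper is mounted at the origin on a cart in front of the work surface, level with it; the furniture and walls round the work are solid. World frame = base frame: x ahead of the robot, y to its left, z up, the work surface at z = 0. Lengths are in m, angles in rad, forces in N, time in s.
With the tool pointing down it reaches from about 0.35 to 0.775 m from the base axis. Payload 7.3 kg.
Tool frame: the origin (TCP) lies at the very end of the fingers, on their centre line; the grasp point (between the pads) lies 19 mm behind it (robot.tcp_to_grasp is the distance from the TCP to the grasp point, in m); x points along the fingers, y is the direction in which the jaws open and shut, and the axes are right-handed (so a half turn about x gives the same grasp; the last joint's range is limited). The gripper opens to 92 mm and grips with 3 to 60 N. Pads are 19 mm wide; open, the fingers measure 130 mm over their backs; the gripper's body (75 mm by 190 mm) begins 47 mm behind the grasp point.
Start: joints at [-1.349, 0.342, 1.524, -0, 1.275, -0.146], TCP at [0.189, -0.49, 0.227] pointing down, gripper open.
Joint ranges: [-2.53, 2.53], [-0.77, 2.02], [0.04, 2.7], [-1, 4.14], [0.28, 2.66], [-3.11, 3.11]. Speed limits (rad/s): [2.57, 2.57, 3.14, 3.14, 3.14, 3.14].

### API

Orientations are given as [roll, pitch, yaw] about the fixed x, y, z axes, in that order (R = Rz(yaw) Ry(pitch) Rx(roll)).
In Python, from cell import robot gives the robot as it stands.
- The arm moves only by the tool move_arm, never from a script. Its argument "increments" is a list of rows, each a list of 4 numbers: the shift along the tool's x, y, z normalised to -1 to 1, where 1 is 40 cm, then the turn about the tool's x normalised to -1 to 1, where 1 is 60 degrees. In form: [[dx, dy, dz, twist], ...]. A call has 1 to 5 rows; each row is the pose to reach, as a shift and turn from the pose commanded when the call began, along the tool's axes at that moment; what a row does not reach only later rows make up. A row lasts 1/8 s, in which the tool goes at most 62.5 mm and 10.7 degrees, less where a joint would pass 70% of its speed; a pose out of reach is approached as far as the arm can. A call with a number of a shift or a turn outside -1 to 1 is refused whole. A call with a gripper value outside its range is refused whole. "gripper" is the closure, from 0 (fully open) to 1 (shut), set as the call begins (left out, the last holds). The fingers move at their own pace and stop on an object; "squeeze" is the grip in N (left out, the last holds). Time passes only in rows, so rows that repeat a pose let the fingers close. It gives the time, the measured TCP pose, the force and the opening at its end, in the units of the state.
- robot.observe(): the state, without advancing time (a new reading comes with each control period).
- robot.read_camera(name): name is "side" or "top"; returns the picture (480x640x3 uint8, red, green, blue); there is no depth.
- robot.camera_params(name): a dict with "fx", "fy", "cx", "cy" (pixels), "R" (3x3) and "t" (3): a world point X has camera coordinates R X + t. Camera axes: x right, y down, z forward; pixel columns grow to the right and rows downward; lengths in m; the calibration is good to about 2 mm. A picture is of the moment at which its call begins. camera_params takes no time and is no camera call.
- robot.hand_in(): hands the job in, once; it reports no verdict.
The state is a dict: "time": time; "qpos": joint angles; "qvel": joint speeds; "joint_efforts": joint torques, N m; "tool_pos": TCP position; "tool_rot": TCP orientation; "contact_force": force on the tool from outside, world axes, zero at the start; "torque": the same for the moment, N m; "opening": finger opening in m.
Only numpy, scipy, OpenCV 4.12 (cv2) and the standard library are available. Lean on these libraries where they do the work, as an engineer would, in place of code of your own. Each camera call takes 0.05 s, during which the arm holds its last target.

### The job

Get the bench mill ready to run: stand the fallen steel grinding jar upright, seat its splined foot on the mill's drive shaft, rocking it to and fro until the teeth mesh and it sits fully down, and put every steel milling cylinder from the bench into it. Then set the blue lid level on the mouth, turn it backward (anticlockwise from above) until it drops in at the thread start, and only then screw it forward until it is tight and fully home. Leave the other things on the bench where they are.

Things in the scene. Friction and masses are not known exactly. Their poses are not given: they have to be found in the camera images.
- jar: loose steel grinding jar, 0.2 to 0.33 kg, 90 mm tall, open at the top, lying on a flat of its body at the start. Origin at the centre of its underside (foot), z along its axis to the mouth. Octagonal body 60 mm across flats, 65 over corners, from 0 to 64 mm, flats facing +-x, +-y and between; shoulder at 69 mm, then a round neck of 43 mm to the rim at 90 mm; inner floor at 24 mm
- jar_mouth (a point): centre of the jar's rim, 90 mm above its underside, axes as the jar's; clear bore 37 mm
- jar_socket (a point): centre of the jar's underside, axes as the jar's: mouth of the splined socket in its foot, with 6 inner teeth, 6 mm wide, 10 mm high, every 60 deg (one on the jar's +x axis), 25 mm between opposite teeth
- jar_thread (a point): thread start on the jar's neck, just under the rim on its +x axis; further starts at 120 and 240 deg. Right-hand three-start thread, 51 mm over the crests, lead 21 mm a turn: from its start each ridge runs down clockwise seen from above. 44 deg anticlockwise of each start a stop rib: lugs get under a ridge only through the gap between rib and start; lugs lying on a ridge are blocked by the next rib when turned forward
- lid: loose blue ribbed screw lid, 59 mm diameter, 17 mm tall, 60 g, open side down at the start. Origin at the centre of its underside (skirt edge), z up. White mark on top over its +x. Its origin's height in the jar's frame: 83 to 87.5 mm while the lugs ride on the ridges (87.5 at a start), about 81 mm when dropped into the gap at the thread start, 77.3 mm fully home, where the rim meets its inside and it goes tight
- lid_lug1 (a point): lug inside the lid's skirt (bore 53 mm), on the lid's +x axis, 24.5 mm from its axis, 2.5 mm above the skirt edge, 3 mm high
- lid_lug2 (a point): second lug, 120 deg anticlockwise of the first
- lid_lug3 (a point): third lug, 240 deg anticlockwise of the first
- jar_home (a point): point on the jar's thread where a lug (any one of the three) lies when the lid is fully home: about 88 deg clockwise of the thread start on the jar's +x axis, 24.5 mm from its axis, 79.8 mm above its underside. There the lugs meet end stops and the lid goes tight; the other two lugs then lie 120 deg to either side
- mill: fixed low mill drive, light grey housing 90x145 mm, top at 48 mm; controls (knob to 59 mm) 55 to 95 mm from the shaft on its own -y side. Origin on the shaft axis at bench height, z up
- mill_seat (a point): centre of the steel seat ring (66 mm diameter) on the mill, 54 mm above the bench, on the upright shaft axis: the meshed jar's underside rests here; an unmeshed jar rests on the shaft's tooth tops, 10 mm higher
- mill_spline (a point): top of the dark splined stub shaft, 19 mm above the seat. 6 round-topped teeth every 60 deg, 34 mm over the teeth, 10 mm high, round pilot nose of 22 mm that enters the jar's socket with 1.5 mm play. It stands at any angle (not reported), held by its gear against 3 N m. Teeth mesh within about 7 deg either side of a tooth space: turning the jar up to 30 deg each way under light pressure finds it
- cyl1: loose plain steel milling cylinder, 16 mm diameter, 16 mm tall, 25 g, standing on the bench at the start; origin at the centre of its underside, z along its axis. Two to four of cyl1..cyl4 are present (None if absent). To be dropped through the jar's mouth
- cyl2: loose plain steel milling cylinder, 16 mm diameter, 16 mm tall, 25 g, standing on the bench at the start; origin at the centre of its underside, z along its axis. Two to four of cyl1..cyl4 are present (None if absent). To be dropped through the jar's mouth
- cyl3: loose plain steel milling cylinder, 16 mm diameter, 16 mm tall, 25 g, standing on the bench at the start; origin at the centre of its underside, z along its axis. Two to four of cyl1..cyl4 are present (None if absent). To be dropped through the jar's mouth
- cyl4: loose plain steel milling cylinder, 16 mm diameter, 16 mm tall, 25 g, standing on the bench at the start; origin at the centre of its underside, z along its axis. Two to four of cyl1..cyl4 are present (None if absent). To be dropped through the jar's mouth
- coupon_rack: bystander: black slotted block, 46x110x20 mm, origin at the centre of its underside; leave alone
- sanding_block: bystander: brown abrasive block, 48x85x25 mm, origin at the centre of its underside; leave alone
- parts_pot: bystander: small white pot with green lid, 45 mm diameter, 43 mm tall, origin at the centre of its underside; leave alone
- tweezers: bystander: steel tweezers, 120 mm long, 8 mm high, origin at the centre of the underside; leave alone

How it is judged:
By the outcome, as a careful person would: the job done as asked, in the order asked, and still so for the second after the job is handed in, with the robot touching nothing.
Of cyl1, cyl2, cyl3, cyl4 only 2 to 4 are there at a start; the rules pass over those that are not, and their reading is None.
At some moment in a run one of cyl1, cyl2, cyl3, cyl4, lid may be knocked a few centimetres aside while the robot is not near it.
Once in a run the grip may slacken for a moment while it holds something.
It also fails if it takes over 210 s, if anything falls off the work surface, if the arm or the gripper's body presses on something with over 40 N, if the wrist force passes 120 N, or if a joint passes its speed limit or range.

## Working session

There is one attempt and no reset: what is moved stays moved. The work goes in short steps, Python scripts to look and compute and a tool call to move; the robot and the scene stay as the last step left them, time stands still between calls to the robot, and variables do not carry over. Pictures are saved under pics/ and viewed, and the job is handed in when it is done.

Besides the shell and the picture viewer there is one more tool, called after "Emit:" as a command line: name --pt "numbers of a row" for each row, then --argument value for the rest. move_arm: Moves the arm, as the interface text tells. Its arguments: {"type":"object","properties":{"increments":{"type":"array","items":{"type":"array","items":{"type":"number"}}},"gripper":{"type":"number"},"squeeze":{"type":"number"}},"required":["increments"]}

```bash
ls; mkdir -p pics
python3 - <<'E'
from cell import robot
import cv2
for n in("side","top"):
    im=robot.read_camera(n); cv2.imwrite(f"pics/{n}0.png",im[:,:,::-1]); print(n,robot.camera_params(n))
s=robot.observe(); print(s); print(robot.tcp_to_grasp)
E
```

```text
pics
side {'fx': 572.6416015206638, 'fy': 572.6416015206638, 'cx': 314.90061841199764, 'cy': 236.05434822552326, 'R': array([[ 0.89908689, -0.43771809,  0.00675535],
       [-0.22606226, -0.47744309, -0.84908418],
       [ 0.3748848 ,  0.76187333, -0.52821436]]), 't': array([-0.52413714,  0.12715595,  1.29347631])}
top {'fx': 494.2691995735611, 'fy': 494.2691995735611, 'cx': 326.34096210525706, 'cy': 240.53087476015526, 'R': array([[ 0.0097839 , -0.99973864,  0.0206624 ],
       [-0.98531423, -0.01316128, -0.1702429 ],
       [ 0.17047035, -0.01869332, -0.98518547]]), 't': array([-0.12359486,  0.51982661,  1.25973376])}
{'time': 0.1, 'qpos': array([-1.34903214e+00,  3.42638662e-01,  1.52490739e+00, -1.19348889e-05,
        1.27538436e+00, -1.45995323e-01]), 'qvel': array([-0.0006734 , -0.00229727, -0.00199514, -0.00041251,  0.00129125,
       -0.00295299]), 'joint_efforts': array([ 1.72568019e-03, -4.32004523e+01, -2.44694442e+01,  7.19467155e-02,
        5.26424136e-02, -4.08889980e-05]), 'tool_pos': array([ 0.18869224, -0.48954085,  0.22612684]), 'tool_rot': array([-1.70826023,  1.56945852,  1.80109541]), 'contact_force': array([ 0.55288595, -0.85877597,  0.13866869]), 'torque': array([-0.00060788, -0.00150121, -0.00332522]), 'opening': 0.09160902205786838}
0.0188
```

View pics/side0.png

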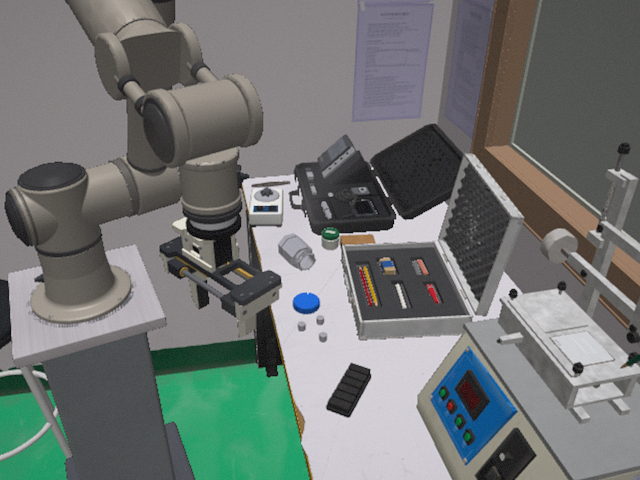

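View pics/top0.png

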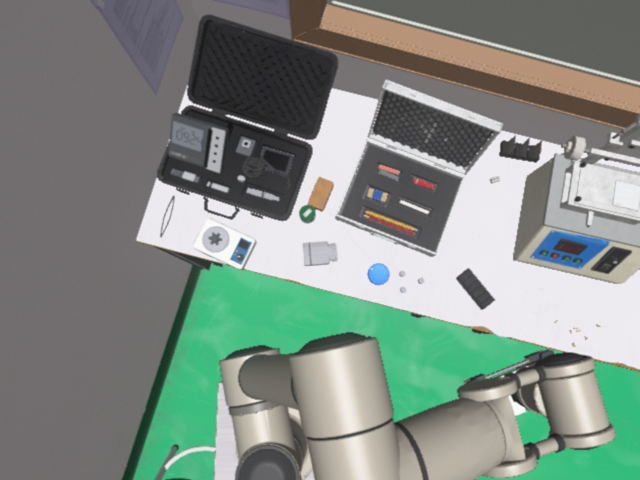

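The side view shows the fallen jar at (297,251), the lid at (306,302), three cylinders near (301,326), (320,320) and (323,337), and the mill at (266,203). In the top view they are at jar (319,254), lid (378,274), cylinders (402,274), (403,290), (420,281), and mill (225,242). Next I'll enlarge.

```bash
cat > h.py <<'E'
import numpy as np, cv2
from cell import robot
P={n:robot.camera_params(n) for n in("side","top")}
def ray(n,u,v):
    p=P[n]; R=np.array(p["R"]); t=np.array(p["t"])
    d=R.T@np.array([(u-p["cx"])/p["fx"],(v-p["cy"])/p["fy"],1]); return -R.T@t,d
def onz(n,u,v,z):
    c,d=ray(n,u,v); return c+d*(z-c[2])/d[2]
def proj(n,X):
    p=P[n]; x=np.array(p["R"])@np.asarray(X,float)+p["t"]; return np.array([p["fx"]*x[0]/x[2]+p["cx"],p["fy"]*x[1]/x[2]+p["cy"]])
def tri(a,b):
    (c1,d1),(c2,d2)=ray("side",*a),ray("top",*b)
    s=np.linalg.lstsq(np.array([d1,-d2]).T,c2-c1,rcond=None)[0]
    p,q=c1+s[0]*d1,c2+s[1]*d2; return (p+q)/2,np.linalg.norm(p-q)
def shot(n,name,box=None,k=1,im=None):
    im=robot.read_camera(n) if im is None else im
    if box: x0,y0,x1,y1=box; c=im[y0:y1,x0:x1]
    else: c=im
    c=cv2.resize(c,None,fx=k,fy=k,interpolation=cv2.INTER_CUBIC)
    cv2.imwrite(f"pics/{name}.png",c[:,:,::-1]); return im
E
python3 - <<'E'
from h import *
im=cv2.imread("pics/side0.png")[:,:,::-1]; shot("side","s1",(230,170,390,290),5,im)
im=shot("side","s2",(270,270,390,360),6,im)
im=cv2.imread("pics/top0.png")[:,:,::-1];shot("top","t1",(185,200,345,300),5,im); shot("top","t2",(340,240,440,310),8,im)
E
```

```text
(no output)
```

View pics/s1.png

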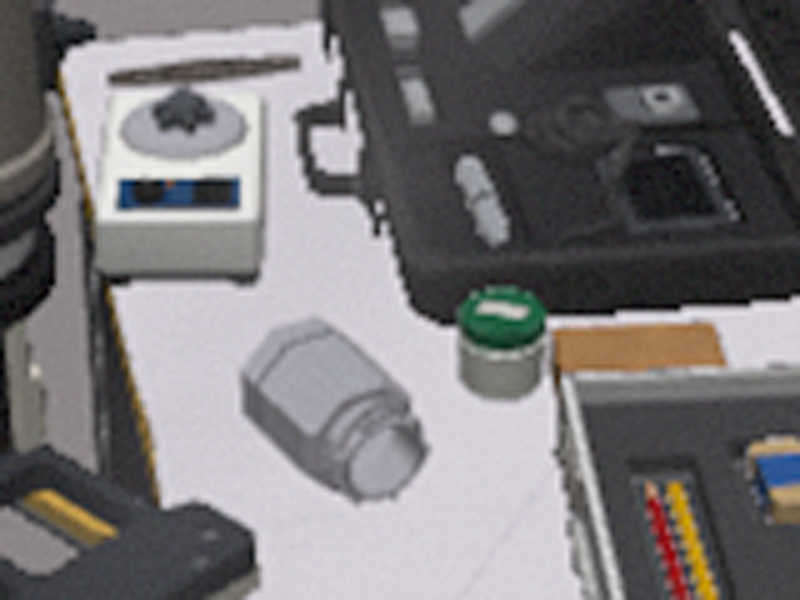

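View pics/t1.png

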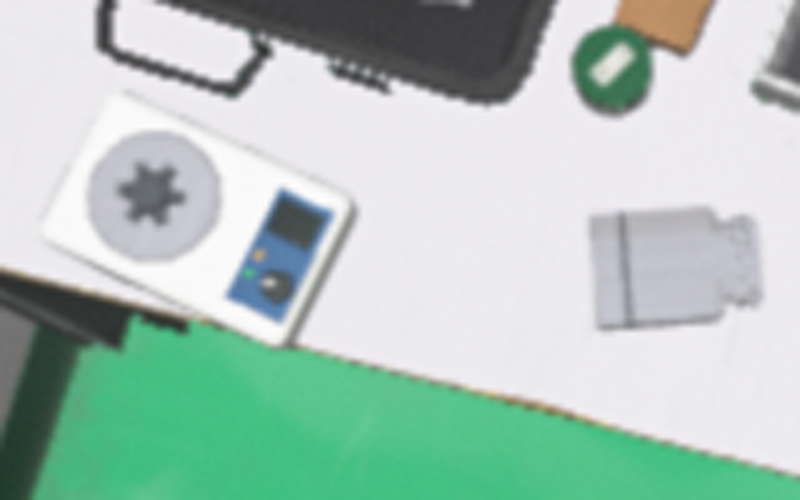

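View pics/s2.png

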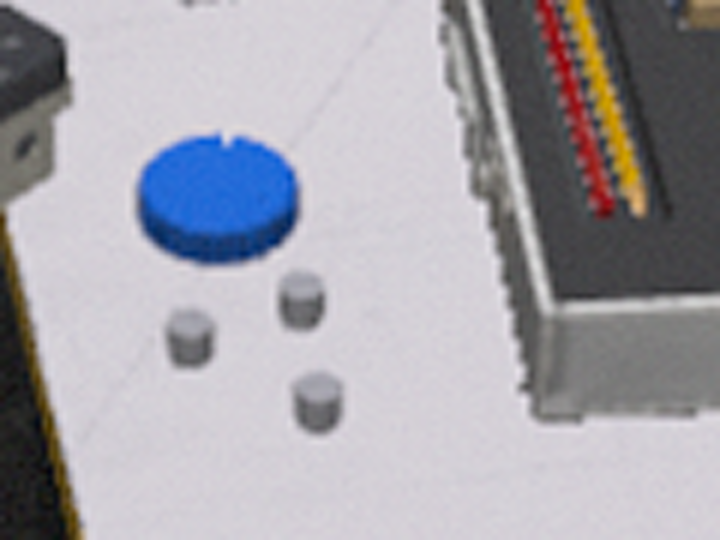

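View pics/t2.png

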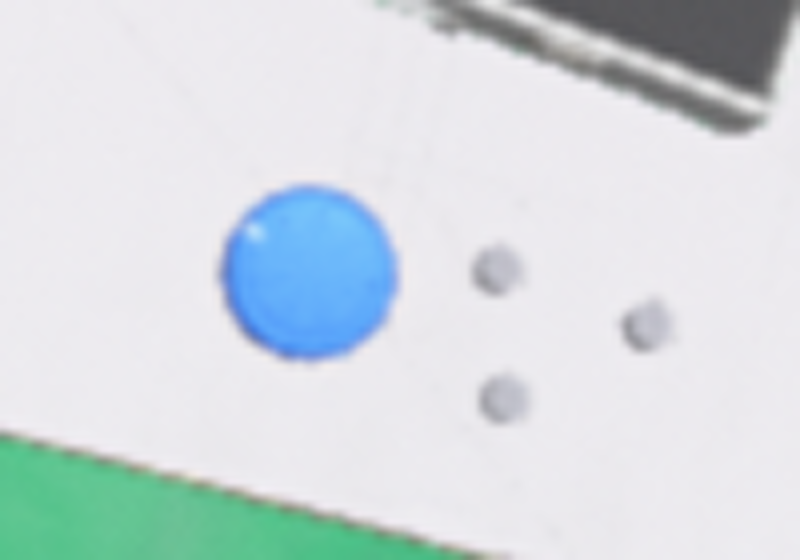

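Run:
```python
from h import *
T=lambda a,b:(185+a/5,200+b/5); S=lambda a,b:(230+a/5,170+b/5)
print("ring",onz("top",*T(153.5,196),.054),onz("side",*S(185,127),.054),tri(S(185,127),T(153.5,196)))
for n,a,b in(("edgeL",87,196),("edgeR",220,196)):print(n,onz("top",*T(a,b),.054))
for n,a,b in(("m1",128,95),("m2",352,198),("m3",278,347),("m4",40,228)):print(n,onz("top",*T(a,b),.048))
print("jar top flat (z .06)")
for n,a,b in(("footA",591,214),("footB",597,328),("shA",712,208),("shB",722,319)):print(n,onz("top",*T(a,b),.03), onz("top",*T(a,b),.042))
for n,a,b in(("rimA",760,217),("rimB",762,303)):print(n,onz("top",*T(a,b),.03))
print("side mouth center",onz("side",*S(385,458),.03))
T=lambda a,b:(340+a/8,240+b/8); S=lambda a,b:(270+a/6,270+b/6)
print("lid",onz("top",*T(312,271),.017),onz("side",*S(220,190),.017),"mark",onz("top",*T(254,232),.017))
for t,s in(((500,268),(303,286)),((650,324),(318,386)),((506,398),(190,325))):print("cyl",onz("top",*T(*t),.016),onz("side",*S(*s),.016))
s=robot.observe()
from scipy.spatial.transform import Rotation as Ro
print(Ro.from_euler("xyz",s["tool_rot"]).as_matrix())
```

```text
ring [0.51947944 0.171832   0.054     ] [0.51427779 0.161894   0.054     ] (array([0.51968873, 0.17346712, 0.04741953]), np.float64(0.0019221997387371232))
edgeL [0.51901549 0.20641692 0.054     ]
edgeR [0.51994391 0.13720818 0.054     ]
m1 [0.57453152 0.18908732 0.048     ]
m2 [0.52084287 0.06908756 0.048     ]
m3 [0.44166271 0.10478936 0.048     ]
m4 [0.50272297 0.23141451 0.048     ]
jar top flat (z .06)
footA [ 0.51699391 -0.05616093  0.03      ] [ 0.51498176 -0.05650202  0.042     ]
footB [ 0.4558161 -0.0604232  0.03     ] [ 0.45436774 -0.060725    0.042     ]
shA [ 0.52110325 -0.12073912  0.03      ] [ 0.51905322 -0.12048507  0.042     ]
shB [ 0.46143343 -0.12660853  0.03      ] [ 0.4599333  -0.12630039  0.042     ]
rimA [ 0.51656493 -0.14644639  0.03      ]
rimB [ 0.47025366 -0.1477928   0.03      ]
side mouth center [ 0.49106178 -0.14573789  0.03      ]
lid [ 0.43756587 -0.25992173  0.017     ] [ 0.43286692 -0.26720755  0.017     ] mark [ 0.45043781 -0.24056142  0.017     ]
cyl [ 0.43943383 -0.32319894  0.016     ] [ 0.43669907 -0.32698821  0.016     ]
cyl [ 0.42123635 -0.37323467  0.016     ] [ 0.4181877 -0.375556   0.016    ]
cyl [ 0.39598859 -0.32448611  0.016     ] [ 0.39241745 -0.3287572   0.016     ]
[[-3.05379222e-04  3.59528705e-01 -9.33133976e-01]
 [ 1.30248527e-03 -9.33133085e-01 -3.59528788e-01]
 [-9.99999105e-01 -1.32518588e-03 -1.83321387e-04]]
```

```bash
cat >> h.py <<'E'
from scipy.spatial.transform import Rotation as Ro
def st():
    s=robot.observe(); R=Ro.from_euler("xyz",s["tool_rot"]).as_matrix()
    return s,R,np.degrees(np.arctan2(R[1,1],R[0,1]))
def plan(x,y,z,yaw=None):
    s,R,cy=st(); yaw=cy if yaw is None else yaw
    d=R.T@(np.array([x,y,z])-s["tool_pos"])/.4
    tw=-((yaw-cy+180)%360-180)/60
    print("inc",np.round(d,4),"twist",round(tw,4),"|d|mm",round(400*np.linalg.norm(d)),"yaw now",round(cy,2),"pos",np.round(s["tool_pos"],4),"t",s["time"])
    return d,tw
E
cat > p.py <<'E'
import sys; from h import *
plan(*[float(a) for a in sys.argv[1:]])
E
python3 p.py .49 -.112 .22 4.3
```

```text
inc [ 0.0163 -0.6099 -1.0422] twist -1.2205 |d|mm 483 yaw now -68.93 pos [ 0.1887 -0.4895  0.2261] t 0.1
```

Emit:
move_arm --pt "0 -0.08 -0.13 -0.16" --pt "0 -0.16 -0.26 -0.32" --pt "0 -0.24 -0.39 -0.48" --pt "0 -0.32 -0.52 -0.64" --pt "0 -0.4 -0.65 -0.8" --gripper 0 --squeeze 5

```text
time: 0.72
tool_pos: [0.3747, -0.2454, 0.2266]
tool_rot: [-3.083, 1.571, 1.269]
contact_force: [0.3, -1.3, -0.3]
opening: 0.0918
```

```bash
python3 p.py .49 -.112 .22 4.3
```

```text
inc [ 0.0165  0.1523 -0.4136] twist -0.4156 |d|mm 176 yaw now -20.63 pos [ 0.3747 -0.2454  0.2266] t 0.725
```

Emit:
move_arm --pt "0 0.05 -0.138 -0.14" --pt "0 0.1 -0.275 -0.28" --pt "0.016 0.152 -0.413 -0.415" --pt "0.1 0.152 -0.413 -0.415" --pt "0.1 0.152 -0.413 -0.415"

```text
time: 1.35
tool_pos: [0.4882, -0.1133, 0.1844]
tool_rot: [-1.987, 1.565, 2.796]
contact_force: [-0.2, 0.1, -0.0]
opening: 0.0918
```

Run:
```python
from h import *
plan(.49,-.112,.011,4.3)
s,R,y=st()
a=shot("top","t3",(250,200,410,320),5); b=shot("side","s3",(200,190,360,310),5)
t=s["tool_pos"]
for n in P: print(n,proj(n,t), proj(n,t+R[:,1]*.045),proj(n,t-R[:,1]*.045))
```

```text
inc [ 0.4336  0.0072 -0.0018] twist -0.0041 |d|mm 173 yaw now 4.05 pos [ 0.4882 -0.1133  0.1844] t 1.35
side [299.6675517  198.07630689] [316.89662567 193.63998135] [281.91392128 202.64770083]
top [325.59051955 244.31220177] [324.43655841 225.62249232] [326.7601433 263.2555847]
```

View pics/t3.png

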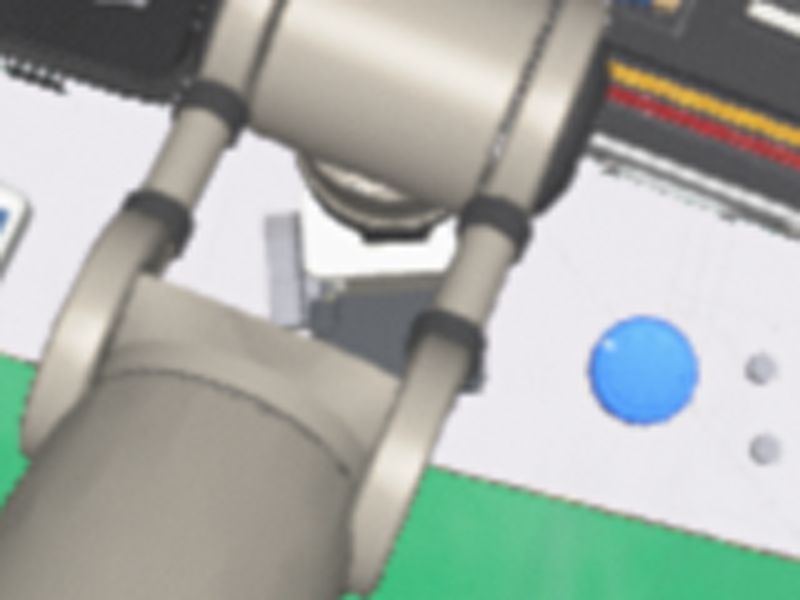

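View pics/s3.png

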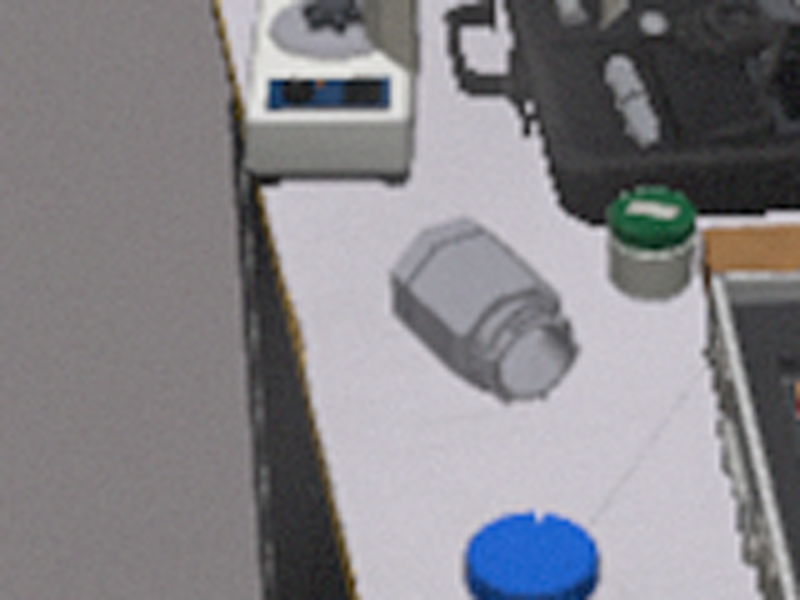

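The arm hides the jar from above. In the side view the jar is in the clear, with its mouth at about (307,262), so I'll descend.

Emit:
move_arm --pt "0.12 0.007 -0.002 -0.004" --pt "0.24 0.007 -0.002 -0.004" --pt "0.3 0.007 -0.002 -0.004" --pt "0.36 0.007 -0.002 -0.004" --pt "0.36 0.007 -0.002 -0.004"

```text
time: 2.08
tool_pos: [0.4919, -0.1143, 0.0426]
tool_rot: [-1.951, 1.569, 2.834]
contact_force: [-0.6, 0.5, 0.8]
opening: 0.0919
```

Run:
```python
from h import *
plan(.49,-.112,.011,4.3)
b=shot("side","s4",(220,190,380,310),5)
```

```text
inc [ 0.079  -0.0042 -0.0061] twist -0.0032 |d|mm 32 yaw now 4.11 pos [ 0.4919 -0.1143  0.0426] t 2.075
```

View pics/s4.png

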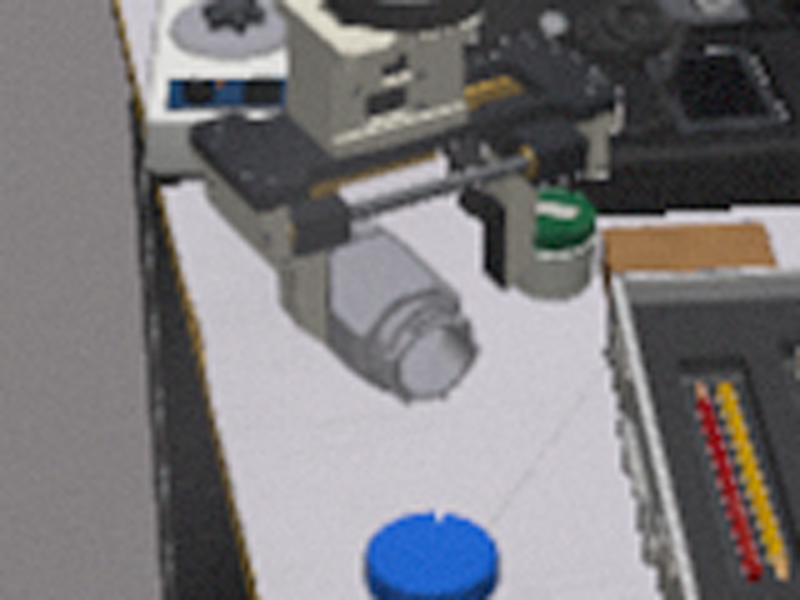

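The side view shows the fingers straddling the jar body, and the pot is just beyond the far finger. I'll check that clearance.

Run:
```python
from h import *
print(onz("top",307.4,213.5,.043), onz("side",230+500/5,170+318/5,.043))
```

```text
[ 0.59429127 -0.06632839  0.043     ] [ 0.58786827 -0.07562235  0.043     ]
```

Emit:
move_arm --pt "0.04 -0.003 -0.004 0" --pt "0.079 -0.004 -0.006 0" --pt "0.079 -0.004 -0.006 0"

```text
time: 2.5
tool_pos: [0.491, -0.1117, 0.012]
tool_rot: [1.027, 1.57, -0.471]
contact_force: [-1.0, 0.5, -0.5]
opening: 0.0923
```

Emit:
move_arm --pt "0 0 0 0" --pt "0 0 0 0" --pt "0 0 0 0" --pt "0 0 0 0" --pt "0 0 0 0" --gripper 1 --squeeze 6

```text
time: 3.12
tool_pos: [0.4904, -0.1113, 0.0114]
tool_rot: [-1.392, 1.57, -2.889]
contact_force: [-3.2, 0.0, 5.4]
opening: 0.06
```

Run:
```python
from h import *
plan(.49,-.112,.011,4.3)
b=shot("side","s5",(220,190,380,310),5)
```

```text
inc [ 0.0009 -0.0011  0.0016] twist -0.0013 |d|mm 1 yaw now 4.22 pos [ 0.4904 -0.1113  0.0114] t 3.125
```

View pics/s5.png

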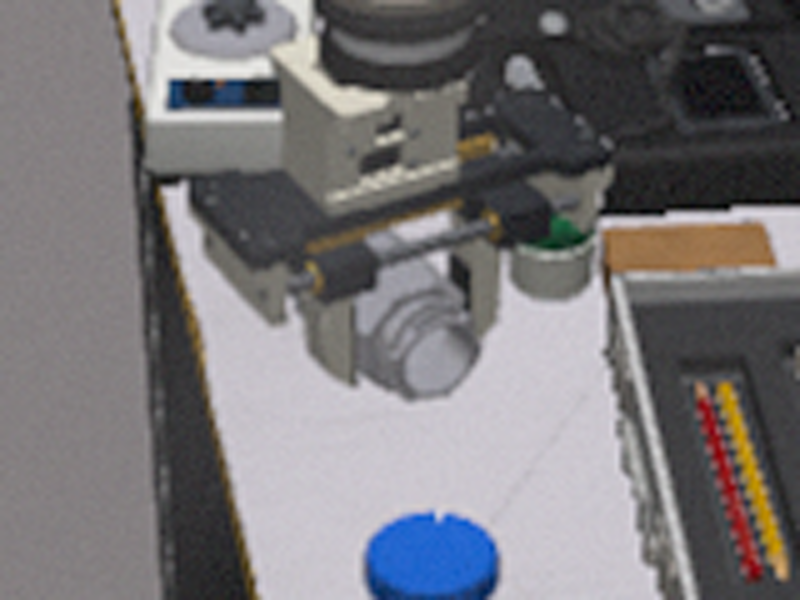

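The jar is gripped at 60 mm. Now I'll tip it about its foot edge along an arc.

Emit:
move_arm --pt "-0.016 0 -0.01 0" --pt "-0.032 0 -0.024 0" --pt "-0.046 0 -0.039 0" --pt "-0.057 0 -0.055 0" --pt "-0.066 0 -0.074 0"

```text
time: 3.8
tool_pos: [0.4885, -0.0812, 0.0378]
tool_rot: [0.917, 1.571, -0.58]
contact_force: [0.1, 0.6, -3.1]
opening: 0.06
```

Run:
```python
from h import *
plan(.49,-.112,.011,4.3)
print(st()[0]["contact_force"])
b=shot("side","s6",(220,190,380,310),5)
```

```text
inc [ 0.0671 -0.0019  0.077 ] twist -0.0014 |d|mm 41 yaw now 4.22 pos [ 0.4885 -0.0812  0.0378] t 3.8
[ 0.1273467   0.60853551 -3.05581616]
```

View pics/s6.png

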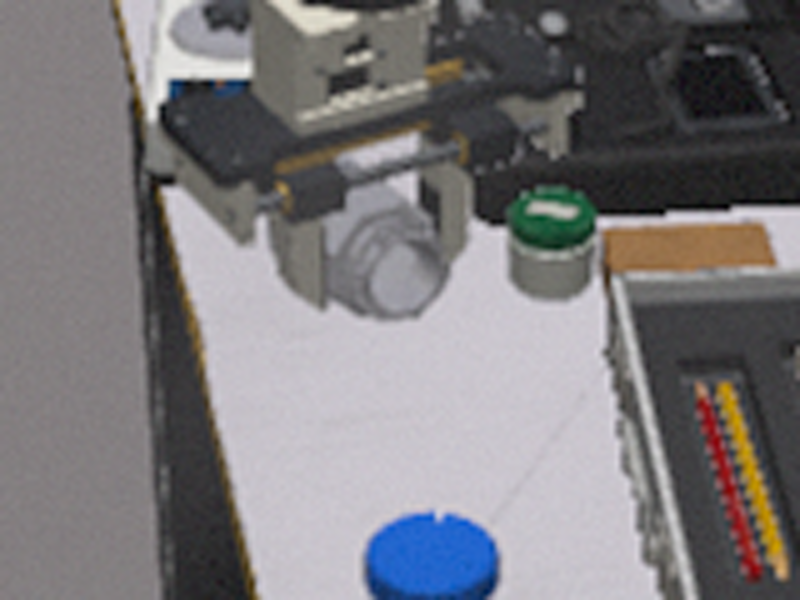

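The jar was lifted level and did not turn: force is -3.1 N, its whole weight. The pad friction on the flats is too strong. I'll set it back down and take it by the neck with the fingertips, so that it swings freely.

Emit:
move_arm --pt "0.03 0 0 0" --pt "0.055 0 0 0" --pt "0.066 0 0 0" --pt "0.067 0 0 0"

```text
time: 4.35
tool_pos: [0.4881, -0.082, 0.0102]
tool_rot: [-1.737, 1.57, 3.048]
contact_force: [-1.0, -1.7, -0.4]
opening: 0.0599
```

Emit:
move_arm --pt "0 0 0 0" --pt "0 0 0 0" --pt "-0.028 0 0 0" --pt "-0.028 0 0.035 0" --pt "-0.028 0 0.071 0" --gripper 0.15

```text
time: 4.97
tool_pos: [0.491, -0.1112, 0.0223]
tool_rot: [0.974, 1.57, -0.523]
contact_force: [0.4, -0.9, 0.4]
opening: 0.0781
```

Run:
```python
from h import *
plan(.4905,-.11,.022)
print(st()[0]["contact_force"])
b=shot("side","s7",(220,190,380,310),5)
```

```text
inc [ 0.0008 -0.0009 -0.0032] twist -0.0 |d|mm 1 yaw now 4.23 pos [ 0.491  -0.1112  0.0223] t 4.975
[ 0.42099886 -0.94439945  0.39040554]
```

View pics/s7.png

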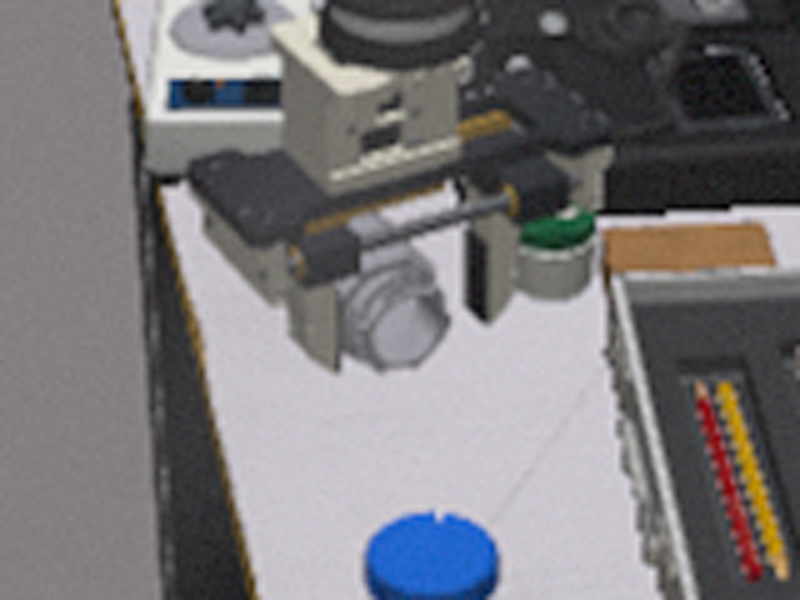

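Emit:
move_arm --pt "0 0 0 0" --pt "0 0 0 0" --pt "0 0 0 0" --pt "0 0 0 0" --gripper 1 --squeeze 6

```text
time: 5.52
tool_pos: [0.4904, -0.1098, 0.0218]
tool_rot: [-1.662, 1.57, 3.125]
contact_force: [0.2, -0.9, -0.4]
opening: 0.0507
```

Emit:
move_arm --pt "-0.03 0 -0.01 0" --pt "-0.06 0 -0.025 0" --pt "-0.09 0 -0.045 0" --pt "-0.115 0 -0.07 0" --pt "-0.135 0 -0.1 0"

```text
time: 6.15
tool_pos: [0.4876, -0.0694, 0.0767]
tool_rot: [1.128, 1.57, -0.369]
contact_force: [0.6, 0.3, -2.2]
opening: 0.0505
```

Run:
```python
from h import *
plan(.4905,-.11,.022)
print(st()[0]["contact_force"])
b=shot("side","s8",(220,190,380,310),5)
```

```text
inc [ 0.1369 -0.0004  0.1018] twist -0.0 |d|mm 68 yaw now 4.22 pos [ 0.4876 -0.0694  0.0767] t 6.15
[ 0.62510816  0.28648188 -2.19358688]
```

View pics/s8.png

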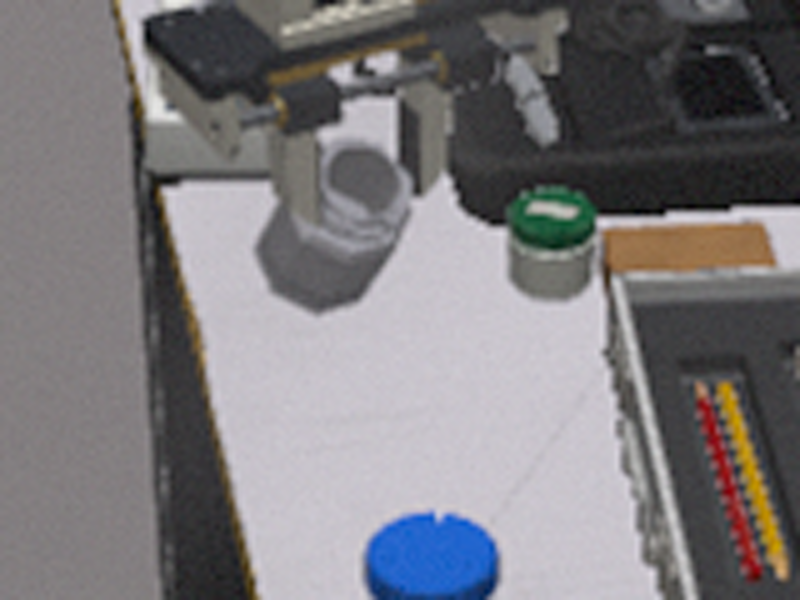

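The jar swung on the neck grip and is now nearly upright, leaning perhaps 20° with its foot at about (282,242). I'll ease it down while moving on in +y.

Emit:
move_arm --pt "0 0 -0.02 0" --pt "0 0 -0.04 0" --pt "0 0 -0.04 0" --pt "0.005 0 -0.04 0" --pt "0.005 0 -0.04 0"

```text
time: 6.82
tool_pos: [0.4873, -0.0544, 0.0752]
tool_rot: [1.109, 1.568, -0.388]
contact_force: [-1.6, 0.3, 10.9]
opening: 0.0507
```

Run:
```python
from h import *
plan(.4905,-.11,.022)
print(st()[0]["contact_force"])
b=shot("side","s9",(220,190,380,310),5)
```

```text
inc [ 0.1331 -0.0027  0.1391] twist -0.0 |d|mm 77 yaw now 4.22 pos [ 0.4873 -0.0544  0.0752] t 6.825
[-1.64273634  0.31778581 10.94351924]
```

View pics/s9.png

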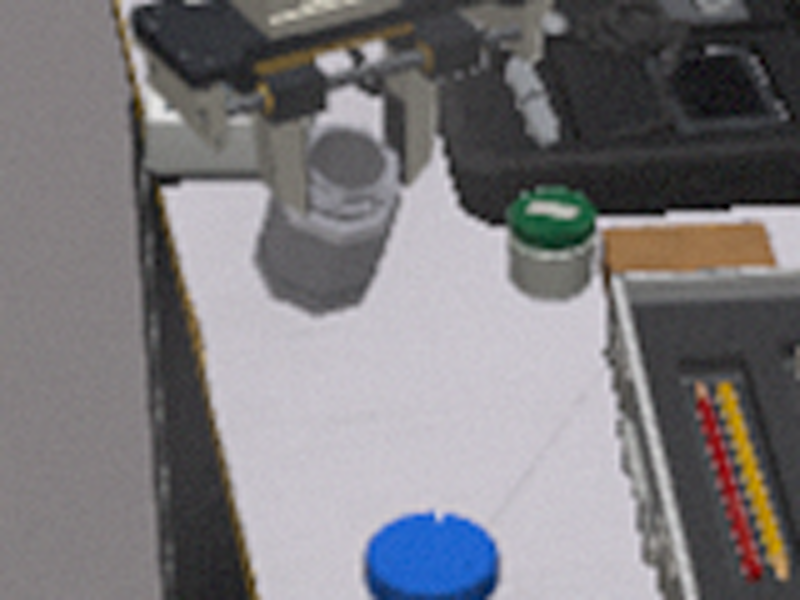

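Emit:
move_arm --pt "-0.004 0 -0.015 0" --pt "-0.004 0 -0.03 0" --pt "-0.002 0 -0.03 0" --pt "-0.002 0 -0.03 0"

```text
time: 7.38
tool_pos: [0.4861, -0.042, 0.0753]
tool_rot: [1.351, 1.569, -0.146]
contact_force: [0.1, 1.5, 8.5]
opening: 0.0503
```

Run:
```python
from h import *
plan(.4905,-.11,.022)
print(st()[0]["contact_force"])
b=shot("side","s10",(220,190,380,310),5)
```

```text
inc [ 0.1333 -0.0018  0.1704] twist -0.0 |d|mm 87 yaw now 4.24 pos [ 0.4861 -0.042   0.0753] t 7.375
[0.09326901 1.48200954 8.45270784]
```

View pics/s10.png

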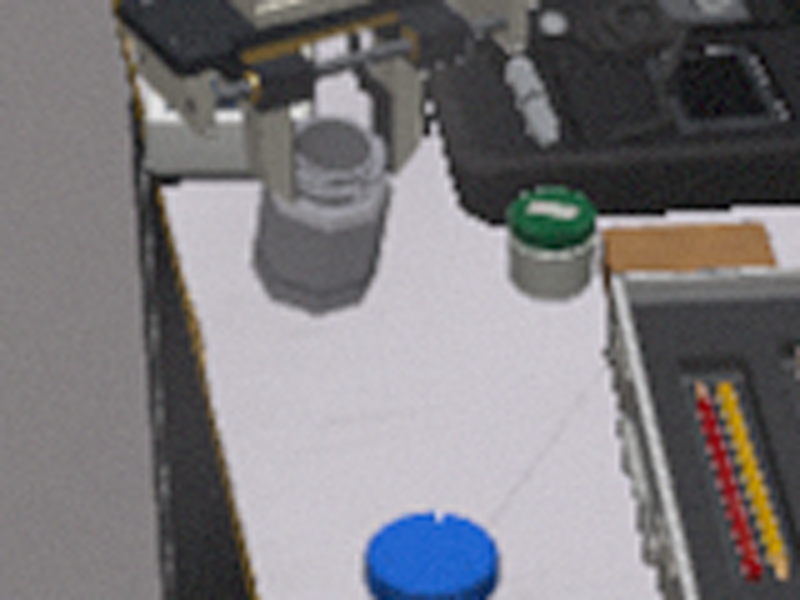

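Emit:
move_arm --pt "-0.002 0 -0.012 0" --pt "-0.004 0 -0.015 0" --pt "-0.004 0 -0.015 0"

```text
time: 7.8
tool_pos: [0.4845, -0.036, 0.0758]
tool_rot: [-1.762, 1.569, 3.024]
contact_force: [0.2, -0.6, -3.3]
opening: 0.0505
```

Emit:
move_arm --pt "0 0 0 0" --pt "0 0 0 0" --pt "0 0 0 0" --pt "0 0 0 0" --pt "-0.1 0 0 0" --gripper 0

```text
time: 8.43
tool_pos: [0.4832, -0.0359, 0.1146]
tool_rot: [-1.856, 1.565, 2.929]
contact_force: [1.0, 0.3, -0.2]
opening: 0.0912
```

Run:
```python
from h import *
plan(.4905,-.11,.022)
print(st()[0]["contact_force"])
b=shot("side","s11",(220,190,380,310),5)
```

```text
inc [0.2312 0.0059 0.1865] twist -0.0 |d|mm 119 yaw now 4.21 pos [ 0.4832 -0.0359  0.1146] t 8.425
[ 1.0215868   0.32129609 -0.22643329]
```

View pics/s11.png

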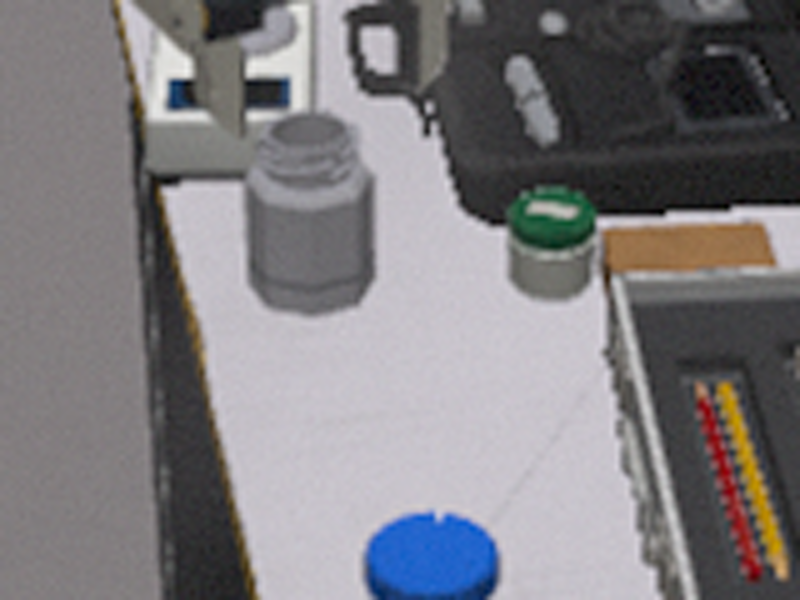

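Run:
```python
from h import *
print(onz("side",220+310/5,190+135/5,.09), onz("side",220+312/5,190+258/5,.0))
shot("top","t11",(220,170,380,290),5)
```

```text
[ 0.48094578 -0.02328741  0.09      ] [0.49129991 0.00367446 0.        ]
```

View pics/t11.png

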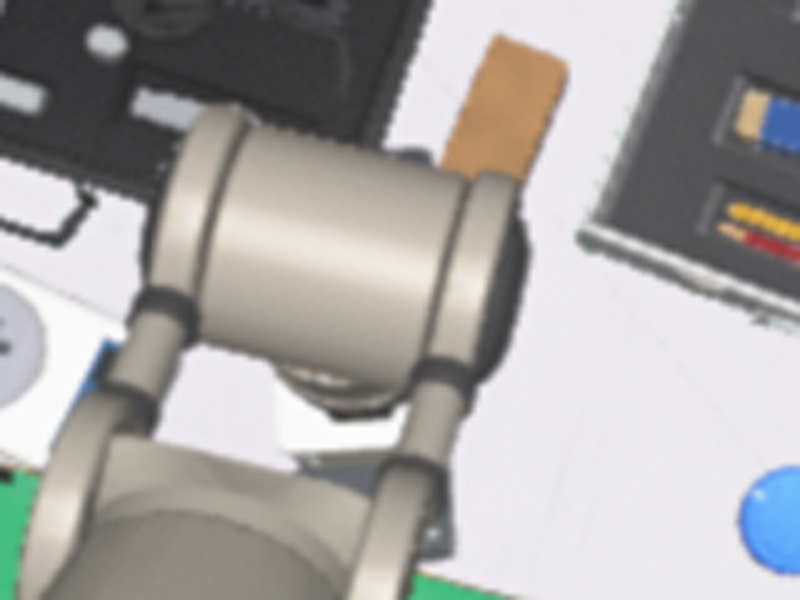

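Emit:
move_arm --pt "-0.1 0 0.1 0" --pt "-0.15 0 0.2 0" --pt "-0.15 0 0.35 0" --pt "-0.15 0 0.5 0" --pt "-0.15 0 0.6 0"

```text
time: 9.15
tool_pos: [0.5025, -0.2783, 0.1758]
tool_rot: [0.015, 1.57, -1.483]
contact_force: [0.9, 0.3, 0.2]
opening: 0.0915
```

Run:
```python
from h import *
plan(.4905,-.11,.022)
shot("top","t12",(190,190,330,295),5)
shot("side","s12",(220,160,320,260),6)
```

```text
inc [ 3.843e-01  4.000e-04 -4.218e-01] twist -0.0 |d|mm 228 yaw now 4.12 pos [ 0.5025 -0.2783  0.1758] t 9.15
```

View pics/t12.png

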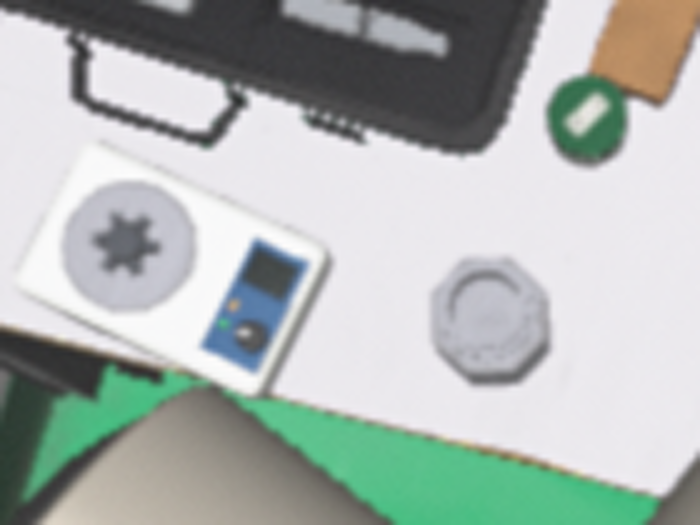

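View pics/s12.png

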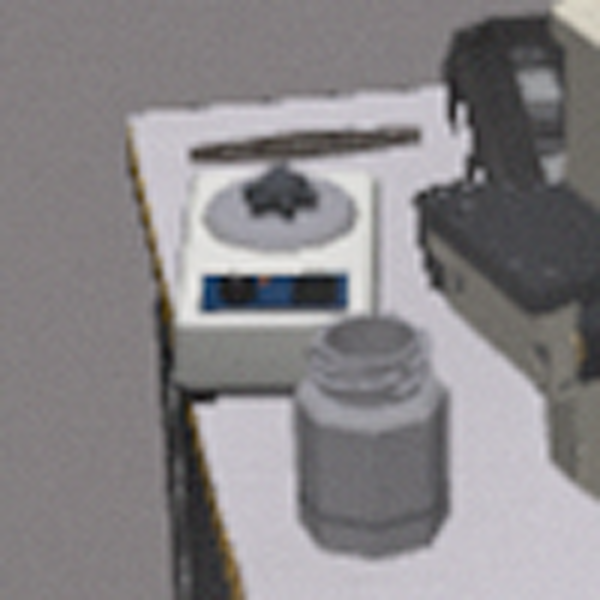

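```bash
cat > ov.py <<'E'
from h import *
def overlay(im,n,box,k,curves,name):
    x0,y0,x1,y1=box; c=cv2.resize(im[y0:y1,x0:x1],None,fx=k,fy=k,interpolation=cv2.INTER_CUBIC)[:,:,::-1].copy()
    for pts,col in curves:
        q=np.array([(proj(n,p)-[x0,y0]+.5)*k-.5 for p in pts])
        cv2.polylines(c,[np.round(q*8).astype(np.int32)],True,col,1,cv2.LINE_AA,3)
    cv2.imwrite(f"pics/{name}.png",c)
def circ(x,y,z,r,n=48,a0=0): 
    a=np.linspace(0,2*np.pi,n,endpoint=False)+np.radians(a0); return [(x+r*np.cos(t),y+r*np.sin(t),z) for t in a]
E
python3 - <<'E'
from ov import *
t=robot.read_camera("top"); s=robot.read_camera("side"); np.savez("pics/im12.npz",t=t,s=s)
x,y,ya=.481,-.019,4.2; mx,my=.5195,.172
C=[(circ(x,y,.09,.0215),(0,0,255)),(circ(x,y,.09,.0185),(0,255,0)),(circ(x,y,.064,.0325,8,ya+22.5),(255,0,0)),(circ(x,y,0,.0325,8,ya+22.5),(255,0,255)),(circ(mx,my,.054,.033),(0,0,255)),(circ(mx,my,.073,.011),(0,255,0))]
overlay(t,"top",(195,200,325,290),6,C,"o1"); overlay(s,"side",(240,180,310,255),8,C,"o2")
E
```

```text
(no output)
```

View pics/o1.png

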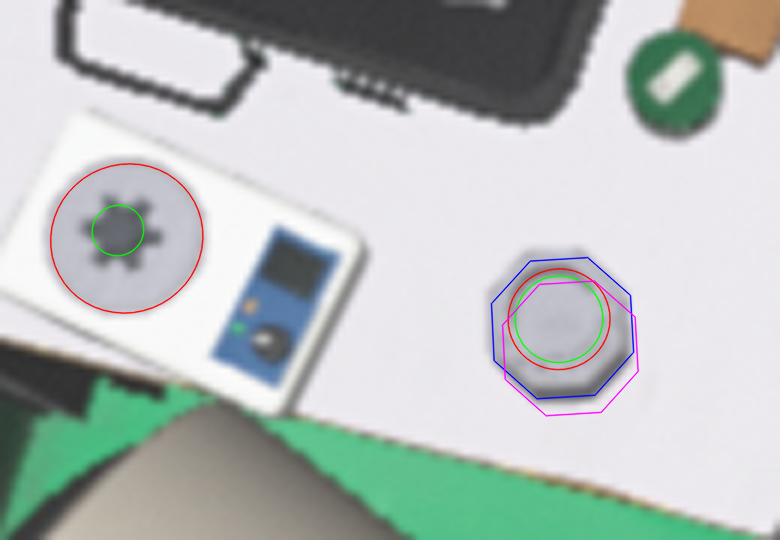

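View pics/o2.png

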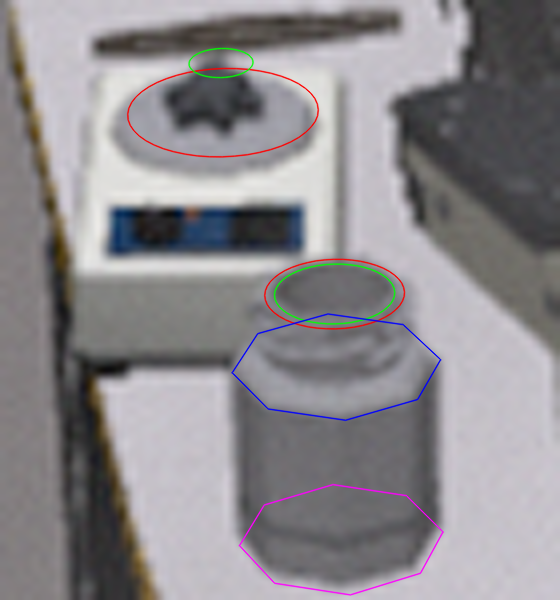

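Run:
```python
from ov import *
d=np.load("pics/im12.npz"); t,s=d["t"],d["s"]
x,y,ya=.4848,-.017,2.5; mx,my=.5195,.172
C=[(circ(x,y,.09,.0215),(0,0,255)),(circ(x,y,.064,.0325,8,ya+22.5),(255,0,0)),(circ(x,y,0,.0325,8,ya+22.5),(255,0,255)),(circ(mx,my,.054,.033),(0,0,255)),(circ(mx,my,.073,.011),(0,255,0)),(circ(mx,my,.064,.017,6,0),(0,255,255))]
overlay(t,"top",(265,230,315,275),12,C,"o3"); overlay(t,"top",(195,215,245,260),12,C,"o4")
```

```text
(no output)
```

View pics/o3.png

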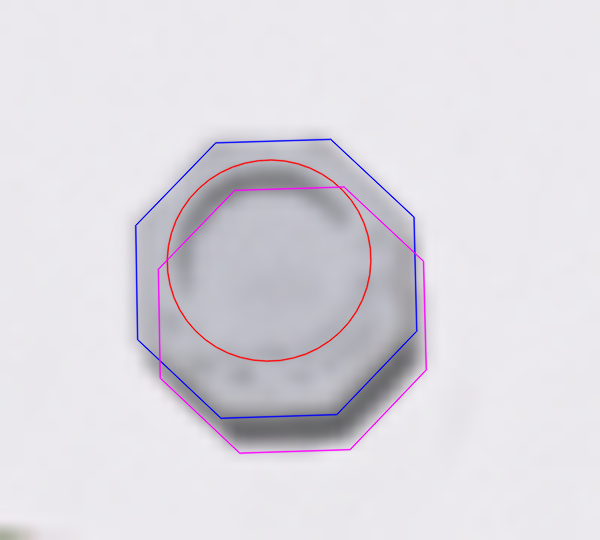

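View pics/o4.png

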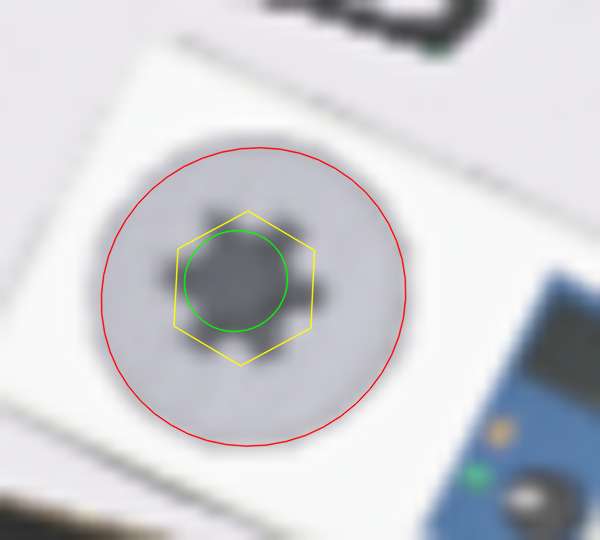

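Jar is at about (.485, -.0165) and the mill shaft at about (.5204, .1723), its teeth at about 23° mod 60. The overlays agree with the given sizes to about 1 px. Next I'll regrip the jar on its body flats.

```bash
python3 p.py .485 -.0165 .175 3.2
```

```text
inc [ 0.0019  0.0036 -0.6497] twist 0.0154 |d|mm 260 yaw now 4.13 pos [ 0.5023 -0.2758  0.1755] t 9.35
```

Emit:
move_arm --pt "0 0 -0.13 0" --pt "0 0 -0.28 0.015" --pt "0 0.002 -0.43 0.015" --pt "0 0.004 -0.58 0.015" --pt "0 0.004 -0.65 0.015"

```text
time: 9.98
tool_pos: [0.4838, -0.012, 0.1764]
tool_rot: [-2.622, 1.57, 2.153]
contact_force: [-0.7, 0.4, -0.5]
opening: 0.0916
```

```bash
python3 p.py .485 -.0165 .035 3.2
```

```text
inc [0.3534 0.0024 0.0117] twist 0.0059 |d|mm 141 yaw now 3.56 pos [ 0.4838 -0.012   0.1764] t 9.975
```

Emit:
move_arm --pt "0 0.0 0.0 0.005" --pt "0.08 0.001 0.003 0.005" --pt "0.16 0.002 0.003 0.005" --pt "0.24 0.002 0.003 0.005" --pt "0.24 0.002 0.003 0.005"

```text
time: 10.6
tool_pos: [0.4843, -0.0174, 0.0786]
tool_rot: [-1.77, 1.566, 2.995]
contact_force: [-0.5, 0.3, 0.5]
opening: 0.0914
```

```bash
python3 p.py .485 -.0165 .035 3.2
```

```text
inc [ 0.1089  0.0024 -0.0022] twist -0.0034 |d|mm 44 yaw now 3.0 pos [ 0.4843 -0.0174  0.0786] t 10.6
```

Emit:
move_arm --pt "0.04 0.002 -0.001 0" --pt "0.08 0.002 -0.002 0" --pt "0.107 0.002 -0.002 0" --pt "0.107 0.002 -0.002 0" --pt "0.107 0.002 -0.002 0"

```text
time: 11.22
tool_pos: [0.4874, -0.0167, 0.0382]
tool_rot: [1.251, 1.57, -0.268]
contact_force: [0.0, 0.0, 0.4]
opening: 0.0923
```

Emit:
move_arm --pt "0 0 0 0" --pt "0 0 0 0" --pt "0 0 0 0" --pt "0 0 0 0" --pt "0 0 0 0" --gripper 1 --squeeze 30

```text
time: 11.85
tool_pos: [0.4862, -0.0165, 0.0375]
tool_rot: [-1.638, 1.569, 3.127]
contact_force: [-4.4, -0.1, 4.2]
opening: 0.0599
```

Run:
```python
from h import *
plan(.5204,.1723,.16)
shot("side","s13",(220,160,340,260),6)
```

```text
inc [-0.3064  0.1099 -0.4668] twist -0.0 |d|mm 228 yaw now 3.02 pos [ 0.4862 -0.0165  0.0375] t 11.85
```

View pics/s13.png

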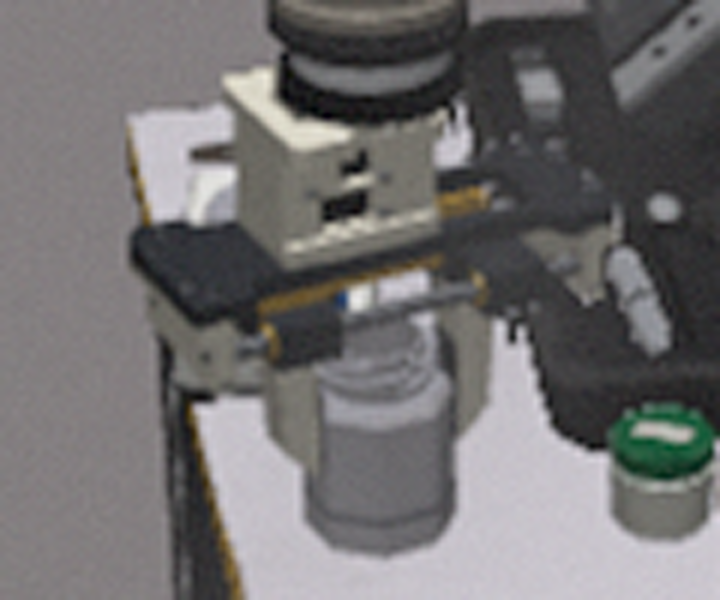

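Emit:
move_arm --pt "-0.1 0 0 0" --pt "-0.22 0 0 0" --pt "-0.306 0.02 -0.1 0" --pt "-0.306 0.05 -0.22 0" --pt "-0.306 0.08 -0.34 0"

```text
time: 12.52
tool_pos: [0.5124, 0.1224, 0.1602]
tool_rot: [1.699, 1.569, 0.18]
contact_force: [0.2, -0.7, -3.7]
opening: 0.0596
```

```bash
python3 p.py .521 .1723 .13; python3 -c "
from h import *;print(st()[0]['contact_force'],st()[0]['opening'])"
```

```text
inc [ 0.0755  0.0279 -0.1234] twist -0.0 |d|mm 59 yaw now 2.96 pos [0.5124 0.1224 0.1602] t 12.525
[ 0.22597861 -0.7440597  -3.7291016 ] 0.05961994900927785
```

Emit:
move_arm --pt "0 0.014 -0.06 0" --pt "0 0.028 -0.123 0" --pt "0.075 0.028 -0.123 0" --pt "0.075 0.028 -0.123 0" --pt "0.075 0.028 -0.123 0"

```text
time: 13.15
tool_pos: [0.5207, 0.1706, 0.1303]
tool_rot: [1.672, 1.57, 0.154]
contact_force: [-0.5, 0.2, -2.5]
opening: 0.0599
```

```bash
python3 p.py .521 .1723 .113; python3 -c "
from h import *;shot('side','s14',(220,120,320,230),6)"
```

```text
inc [ 0.0433  0.001  -0.0042] twist -0.0 |d|mm 17 yaw now 2.99 pos [0.5207 0.1706 0.1303] t 13.15
```

View pics/s14.png

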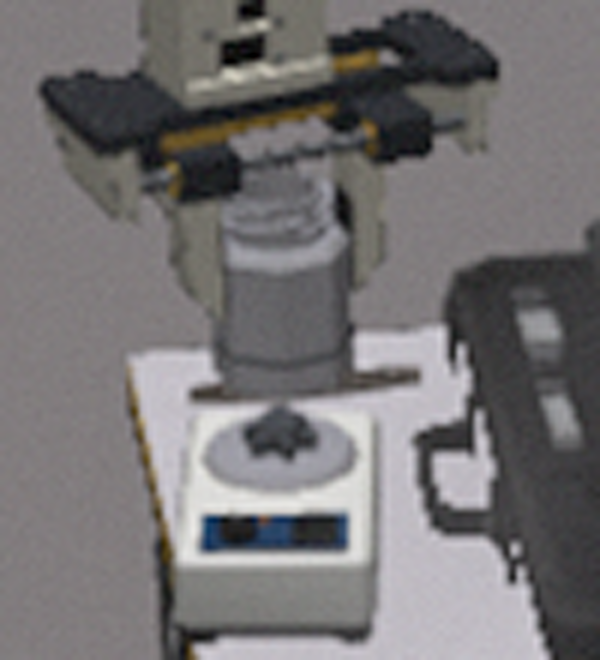

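Emit:
move_arm --pt "0.02 0.001 -0.004 0" --pt "0.04 0.001 -0.004 0" --pt "0.055 0.001 -0.004 0" --pt "0.065 0.001 -0.004 0" --pt "0.065 0.001 -0.004 0"

```text
time: 13.82
tool_pos: [0.5204, 0.1723, 0.1035]
tool_rot: [-1.335, 1.57, -2.853]
contact_force: [-0.1, 0.7, -2.9]
opening: 0.0598
```

```bash
python3 p.py .521 .1723 .0915; python3 -c "
from h import *;s=st()[0];print(s['contact_force'],s['torque'],s['opening'])"
```

```text
inc [ 0.03    0.0015 -0.    ] twist -0.0 |d|mm 12 yaw now 3.01 pos [0.5204 0.1723 0.1035] t 13.825
[-0.07884876  0.73532547 -2.94452244] [-0.052259   -0.03676132  0.05399238] 0.05980960112487901
```

The foot is over the pilot nose with no contact force. I'll press lightly and rock.

Emit:
move_arm --pt "0.005 0 0 0" --pt "0.008 0 0 0" --pt "0.01 0 0 0" --pt "0.01 0 0 0"

```text
time: 14.32
tool_pos: [0.5204, 0.1724, 0.1007]
tool_rot: [1.41, 1.571, -0.108]
contact_force: [-3.6, 0.6, 5.4]
opening: 0.0598
```

```bash
python3 p.py .521 .1723 .0915; python3 -c "
from h import *;s=st()[0];print(s['contact_force'],s['torque'],s['opening'])"
```

```text
inc [0.023  0.0014 0.0003] twist -0.0 |d|mm 9 yaw now 3.02 pos [0.5204 0.1724 0.1007] t 14.325
[-3.63075293  0.60935046  5.38966626] [-0.0850659   0.73246595 -0.01619478] 0.05984555358008881
```

Emit:
move_arm --pt "0.004 0 0 -0.07" --pt "0.004 0 0 -0.13" --pt "0.004 0 0 -0.19" --pt "0.004 0 0 -0.25" --pt "0.004 0 0 -0.31"

```text
time: 14.95
tool_pos: [0.5207, 0.1734, 0.101]
tool_rot: [2.001, 1.568, 0.809]
contact_force: [-7.2, 3.8, 17.3]
opening: 0.0598
```

```bash
python3 p.py .521 .1723 .0915; python3 -c "
from h import *;s=st()[0];print(s['contact_force'],s['torque'],s['opening'],s['qpos'])"
```

```text
inc [ 0.0237 -0.0004  0.0029] twist -0.0 |d|mm 10 yaw now 21.7 pos [0.5207 0.1734 0.101 ] t 14.95
[-7.18296989  3.78169945 17.30595564] [ 0.67981584  1.59282786 -0.22670362] 0.05977728378098375 [ 0.18085014  0.51371346  1.62950399  0.00201622  0.99604833 -0.19900205]
```

Emit:
move_arm --pt "-0.003 -0.003 -0.003 0" --pt "-0.003 -0.003 -0.003 -0.06" --pt "-0.003 -0.003 -0.003 -0.12" --pt "-0.003 -0.003 -0.003 -0.18" --pt "-0.003 -0.003 -0.003 -0.18"

```text
time: 15.58
tool_pos: [0.5203, 0.1739, 0.1011]
tool_rot: [1.447, 1.567, 0.443]
contact_force: [-1.6, 2.7, 7.2]
opening: 0.0597
```

```bash
python3 p.py .521 .1723 .0915; python3 -c "
from h import *;s=st()[0];print(s['contact_force'],s['torque'],s['opening'])"
```

```text
inc [ 0.024  -0.0007  0.0044] twist -0.0 |d|mm 10 yaw now 32.44 pos [0.5203 0.1739 0.1011] t 15.575
[-1.62922307  2.69328125  7.22676971] [ 0.63451936  0.23193936 -0.05448753] 0.05968455119926222
```

Emit:
move_arm --pt "0.003 0 0 -0.06" --pt "0.003 0 0 -0.12" --pt "0.003 0 0 -0.18" --pt "0.003 0 0 -0.24" --pt "0.003 0 0 -0.3"

```text
time: 16.2
tool_pos: [0.5194, 0.173, 0.0985]
tool_rot: [0.704, 1.57, 0.016]
contact_force: [0.5, 0.2, -3.0]
opening: 0.0599
```

```bash
python3 p.py .521 .1723 .0915; python3 -c "
from h import *;s=st()[0];print(s['contact_force'],s['torque'],s['opening']);shot('side','s15',(220,120,320,230),6)"
```

```text
inc [0.0174 0.0012 0.0043] twist -0.0 |d|mm 7 yaw now 50.53 pos [0.5194 0.173  0.0985] t 16.2
[ 0.50650751  0.1548202  -3.0127634 ] [-0.01204041 -0.16920987  0.04952889] 0.05989979113781145
```

View pics/s15.png

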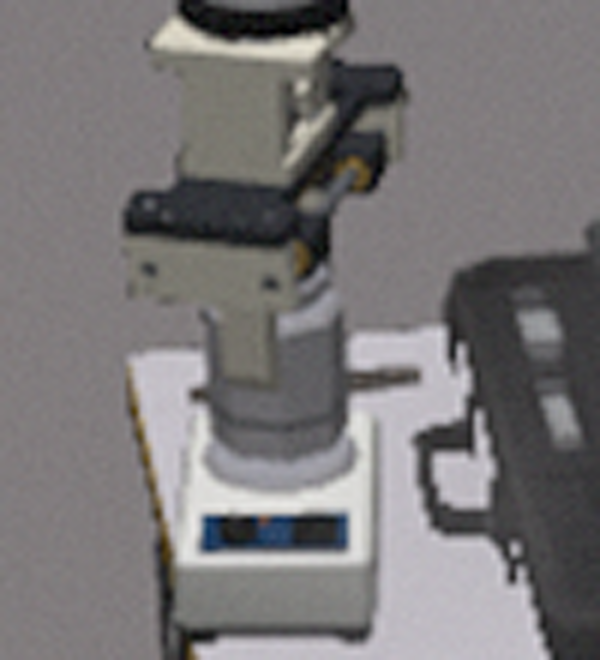

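The force has dropped to the jar's own weight and z to .0985, so the teeth have found the gap. Lowering to the seat.

Emit:
move_arm --pt "0.006 0 0 0" --pt "0.012 0 0 0" --pt "0.018 0 0 0" --pt "0.02 0 0 0" --pt "0.02 0 0 0"

```text
time: 16.88
tool_pos: [0.5192, 0.173, 0.0915]
tool_rot: [0.638, 1.57, -0.053]
contact_force: [-3.9, -0.4, 7.9]
opening: 0.0598
```

```bash
python3 p.py .5204 .1723 .0915; python3 -c "
from h import *;s=st()[0];print(s['contact_force'],s['torque'],s['opening'])"
```

```text
inc [-0.0001  0.0005  0.0035] twist -0.0 |d|mm 1 yaw now 50.39 pos [0.5192 0.173  0.0915] t 16.875
[-3.85384106 -0.40284509  7.94328047] [-0.22539026  0.36165347 -0.04974962] 0.05978775801494562
```

The jar is fully seated: TCP z is .0915, exactly as expected, with 8 N. I'll release it, lift and look at the cylinders again.

Emit:
move_arm --pt "-0.004 0 0 0" --pt "-0.004 0 0 0" --pt "-0.004 0 0 0" --pt "-0.004 0 0 0" --gripper 0

```text
time: 17.38
tool_pos: [0.519, 0.173, 0.0917]
tool_rot: [-1.874, 1.571, -2.565]
contact_force: [0.3, -0.5, 0.1]
opening: 0.0908
```

Emit:
move_arm --pt "-0.05 0 0 0" --pt "-0.15 0 0 0" --pt "-0.25 0 0 0" --pt "-0.3 0 0 0.1" --pt "-0.3 0 0 0.2" --gripper 0.6

```text
time: 18.0
tool_pos: [0.5199, 0.1732, 0.2139]
tool_rot: [1.059, 1.567, 0.155]
contact_force: [0.0, -0.4, 0.1]
opening: 0.0464
```

```bash
python3 p.py .4394 -.3232 .21 35; python3 -c "
from h import *;s=st()[0];print(s['contact_force'],s['torque'],s['opening'])
shot('top','t16',(340,240,440,310),8);shot('side','s16',(220,150,320,250),6);shot('top','t16b',(460,150,540,210),8)"
```

```text
inc [ 0.0082 -0.9259  0.8504] twist 0.0536 |d|mm 503 yaw now 38.22 pos [0.5199 0.1732 0.2139] t 18.0
[ 0.0302083  -0.36517063  0.10462488] [-0.02527626 -0.16014078  0.06505057] 0.0464177610530704
```

View pics/t16.png

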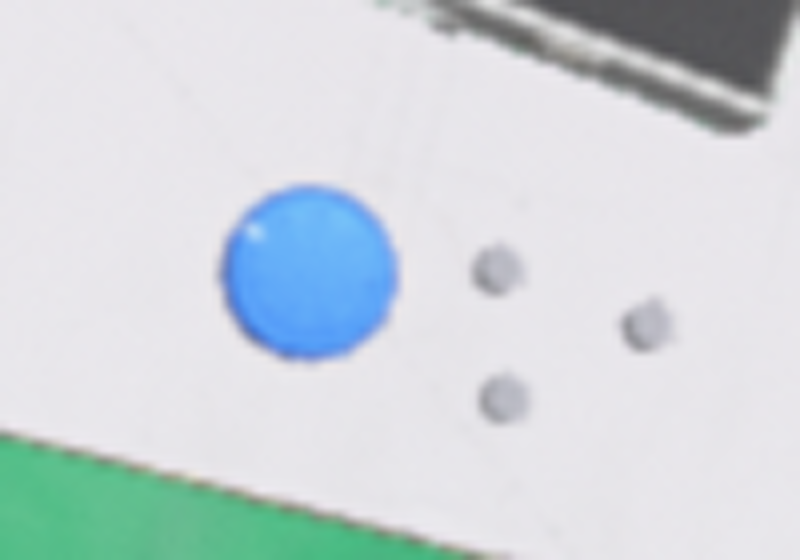

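View pics/s16.png

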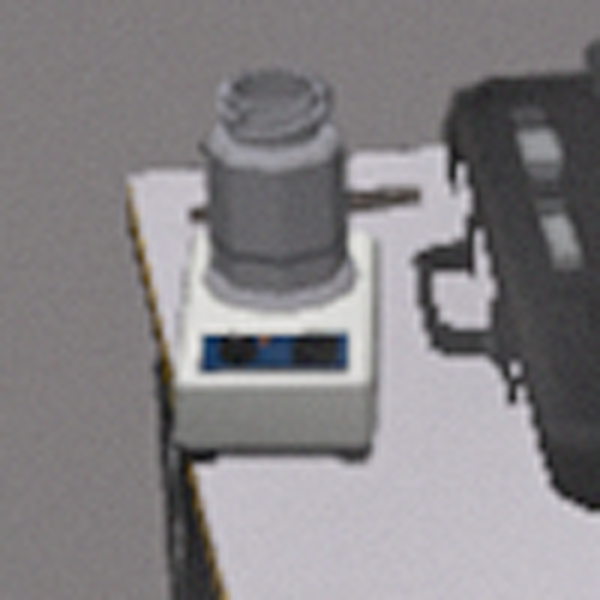

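View pics/t16b.png

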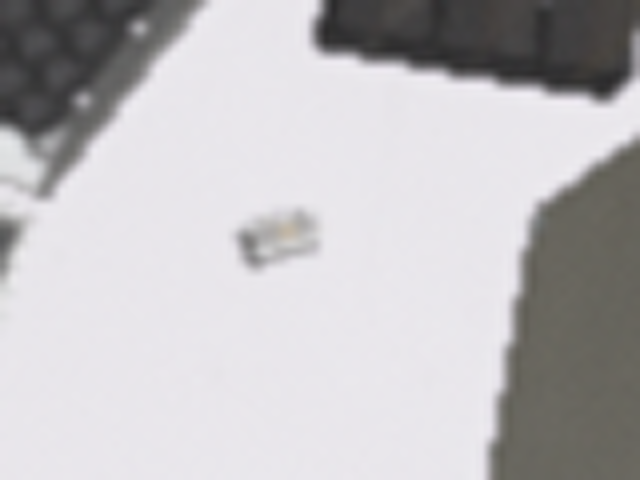

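The jar sits squarely on the seat ring. Cylinders and lid are unmoved at (402,274), (421,281), (403,290) and (379,274). The object at (495,180) is not a cylinder, so there are three.

```bash
python3 - <<'E'
from h import *
for a,b in((499,270),(648,325),(504,399),(310,272)):print(onz("top",340+a/8,240+b/8,.008))
E
python3 p.py .4212 -.3735 .15 0
```

```text
[ 0.43960898 -0.32424776  0.008     ]
[ 0.42163665 -0.3742534   0.008     ]
[ 0.39623814 -0.32521384  0.008     ]
[ 0.43817063 -0.26038502  0.008     ]
inc [ 0.1546 -1.0418  0.9169] twist 0.6419 |d|mm 559 yaw now 38.51 pos [0.5189 0.173  0.2118] t 18.15
```

Emit:
move_arm --pt "0 -0.115 0.1 0.13" --pt "0 -0.23 0.2 0.26" --pt "0 -0.345 0.3 0.39" --pt "0 -0.46 0.4 0.52" --pt "0 -0.575 0.5 0.64" --gripper 0.67

```text
time: 18.77
tool_pos: [0.4623, -0.1284, 0.2116]
tool_rot: [-1.991, 1.57, 2.72]
contact_force: [0.5, 0.3, -0.7]
opening: 0.0301
```

```bash
python3 p.py .4212 -.3735 .1 0
```

```text
inc [ 0.279  -0.1019  0.613 ] twist -0.0014 |d|mm 272 yaw now -0.08 pos [ 0.4623 -0.1284  0.2116] t 18.775
```

Emit:
move_arm --pt "0 -0.025 0.15 0" --pt "0 -0.05 0.3 0" --pt "0.05 -0.075 0.45 0" --pt "0.1 -0.1 0.6 0" --pt "0.2 -0.1 0.6 0"

```text
time: 19.4
tool_pos: [0.4226, -0.3714, 0.1316]
tool_rot: [0.554, 1.566, -1.019]
contact_force: [-0.0, -0.4, -0.3]
opening: 0.0303
```

Emit:
move_arm --pt "0 0 0 0" --pt "0 0 0 0"

```text
time: 19.65
tool_pos: [0.4237, -0.3664, 0.1329]
tool_rot: [0.818, 1.57, -0.751]
contact_force: [-0.2, -0.2, -0.5]
opening: 0.0304
```

```bash
python3 p.py .4215 -.374 .004 0; python3 -c "
from h import *;shot('side','s17',(270,230,370,350),6)"
```

```text
inc [ 0.3223 -0.0057  0.0188] twist 0.0018 |d|mm 129 yaw now 0.11 pos [ 0.4237 -0.3664  0.1329] t 19.65
```

View pics/s17.png

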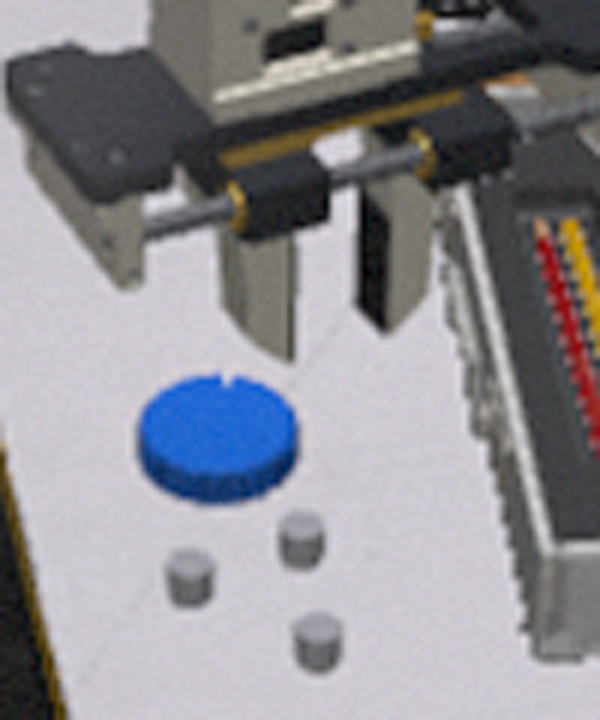

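Run:
```python
from h import *
for u,v in((338,218),(437,253),(462,180)):
  print(onz("top",u,v,.0),onz("top",u,v,.06))
# heights: side view corner of case front: top edge and bottom edge
print(tri((362,333),(437,253)))
print(onz("side",361,340,0), onz("side",361,320,.03),onz("side",361,320,.05))
```

```text
[ 0.59266172 -0.14999998  0.        ] [ 0.57941937 -0.14744042  0.06      ]
[ 0.4985753  -0.42165458  0.        ] [ 0.48957069 -0.40685944  0.06      ]
[ 0.70693824 -0.4981921   0.        ] [ 0.68854876 -0.47994964  0.06      ]
(array([ 0.49098178, -0.41407164,  0.02378803]), np.float64(0.008523613603059652))
[ 0.48860905 -0.40819421  0.        ] [ 0.50071288 -0.38415769  0.03      ] [ 0.48801241 -0.40429584  0.05      ]
```

Emit:
move_arm --pt "0 0 0.01 -0.175" --pt "0 -0.003 0.019 -0.35" --pt "0 -0.006 0.019 -0.525" --pt "0 -0.006 0.019 -0.7" --pt "0 -0.006 0.019 -0.875"

```text
time: 20.32
tool_pos: [0.4218, -0.3741, 0.1341]
tool_rot: [-0.219, 1.567, -0.865]
contact_force: [-0.3, 0.6, -0.9]
opening: 0.0301
```

Emit:
move_arm --pt "0 0 0 -0.14" --pt "0.1 0 0 -0.29" --pt "0.18 0 0 -0.29" --pt "0.18 0 0 -0.29" --pt "0.18 0 0 -0.29"

```text
time: 20.95
tool_pos: [0.4219, -0.3749, 0.0621]
tool_rot: [-0.524, 1.567, -0.874]
contact_force: [-0.2, -0.5, 0.2]
opening: 0.0301
```

```bash
python3 p.py .4215 -.374 .004 70
```

```text
inc [ 0.1452  0.002  -0.0021] twist -0.0007 |d|mm 58 yaw now 69.96 pos [ 0.4219 -0.3749  0.0621] t 20.95
```

Emit:
move_arm --pt "0.06 0.002 -0.002 0" --pt "0.1 0.002 -0.002 0" --pt "0.135 0.002 -0.002 0" --pt "0.144 0.002 -0.002 0" --pt "0.144 0.002 -0.002 0"

```text
time: 21.58
tool_pos: [0.4204, -0.3734, 0.0024]
tool_rot: [-0.876, 1.571, -1.227]
contact_force: [0.3, 0.6, -0.1]
opening: 0.0303
```

Emit:
move_arm --pt "0 0 0 0" --pt "0 0 0 0" --pt "0 0 0 0" --pt "0 0 0 0" --gripper 1 --squeeze 25

```text
time: 22.08
tool_pos: [0.4205, -0.3735, 0.0028]
tool_rot: [-0.558, 1.57, -0.909]
contact_force: [-0.3, -0.0, 4.1]
opening: 0.0149
```

```bash
python3 p.py .5194 .173 .165 70; python3 -c "
from h import *;shot('side','s18',(270,230,370,350),6)"
```

```text
inc [-0.4064  1.3678 -0.2366] twist -0.0014 |d|mm 579 yaw now 69.91 pos [ 0.4205 -0.3735  0.0028] t 22.075
```

View pics/s18.png

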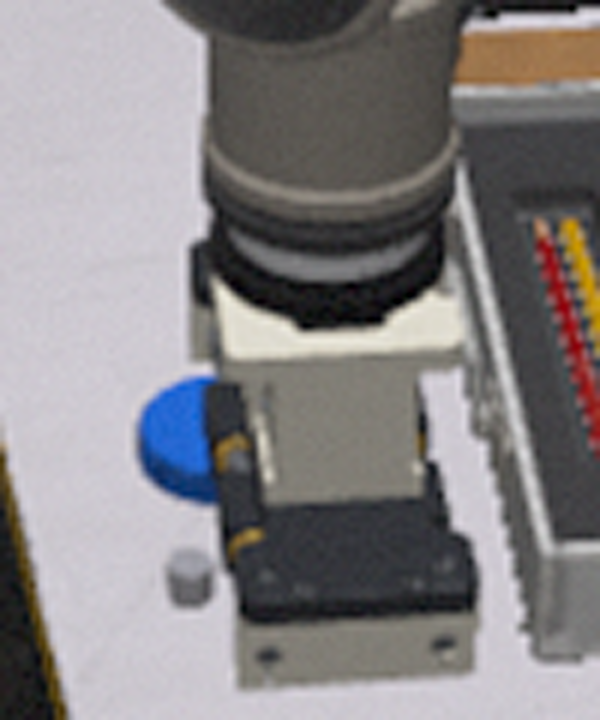

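Emit:
move_arm --pt "-0.12 0 0 0" --pt "-0.25 0.05 -0.01 0" --pt "-0.38 0.19 -0.03 0" --pt "-0.43 0.34 -0.06 0" --pt "-0.43 0.49 -0.085 0"

```text
time: 22.75
tool_pos: [0.4541, -0.1888, 0.1751]
tool_rot: [-0.193, 1.567, -0.545]
contact_force: [0.0, -0.1, -0.7]
opening: 0.0149
```

```bash
python3 p.py .5194 .173 .175 70
```

```text
inc [-9.000e-04  9.053e-01 -1.585e-01] twist -0.0026 |d|mm 368 yaw now 69.84 pos [ 0.4541 -0.1888  0.1751] t 22.75
```

Emit:
move_arm --pt "0 0.15 -0.027 0" --pt "0 0.3 -0.054 0" --pt "0 0.45 -0.08 0" --pt "0 0.6 -0.105 0" --pt "0 0.75 -0.131 0"

```text
time: 23.38
tool_pos: [0.5072, 0.112, 0.1733]
tool_rot: [-1.016, 1.571, -1.366]
contact_force: [-0.2, -0.7, -1.2]
opening: 0.0147
```

Emit:
move_arm --pt "0 0.1 -0.018 0" --pt "0 0.15 -0.026 0" --pt "0 0.15 -0.026 0" --pt "0 0.15 -0.026 0"

```text
time: 23.88
tool_pos: [0.5179, 0.1687, 0.1732]
tool_rot: [-1.894, 1.57, -2.246]
contact_force: [-0.5, 0.2, -0.6]
opening: 0.0149
```

```bash
python3 p.py .5194 .173 .149 70; python3 -c "
from h import *;shot('side','s19',(220,100,320,220),6)"
```

```text
inc [ 0.0604  0.0115 -0.0002] twist -0.0023 |d|mm 25 yaw now 69.86 pos [0.5179 0.1687 0.1732] t 23.875
```

View pics/s19.png

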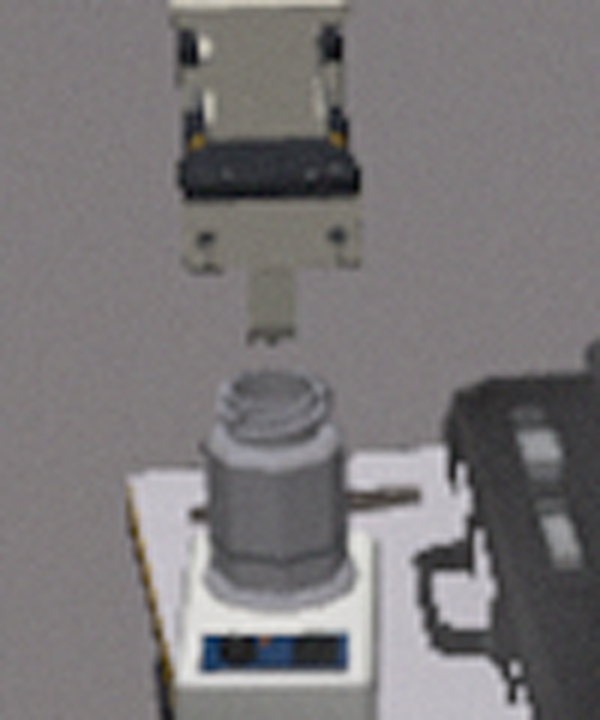

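The gripper is over the jar's mouth at about (266,163), still closed on the cylinder. Lowering and releasing.

Emit:
move_arm --pt "0.02 0.006 0 0" --pt "0.045 0.011 0 0" --pt "0.06 0.011 0 0" --pt "0.06 0.011 0 0" --pt "0.06 0.011 0 0"

```text
time: 24.55
tool_pos: [0.5196, 0.1741, 0.1494]
tool_rot: [-0.267, 1.571, -0.617]
contact_force: [-0.5, -0.4, 0.2]
opening: 0.0151
```

Emit:
move_arm --pt "0 0 0 0" --pt "0 0 0 0" --pt "0 0 0 0" --pt "-0.06 0 0 0" --pt "-0.14 0 0 0" --gripper 0.67

```text
time: 25.18
tool_pos: [0.5191, 0.174, 0.2053]
tool_rot: [-2.555, 1.569, -2.906]
contact_force: [0.3, 0.3, 0.6]
opening: 0.0301
```

```bash
python3 p.py .4396 -.324 .21 35; python3 -c "
from h import *;shot('top','t20',(340,240,440,310),8);shot('side','s20',(240,150,300,220),10)"
```

```text
inc [-0.0107 -1.2374  0.241 ] twist 0.5819 |d|mm 504 yaw now 69.91 pos [0.5191 0.174  0.2053] t 25.175
```

View pics/t20.png

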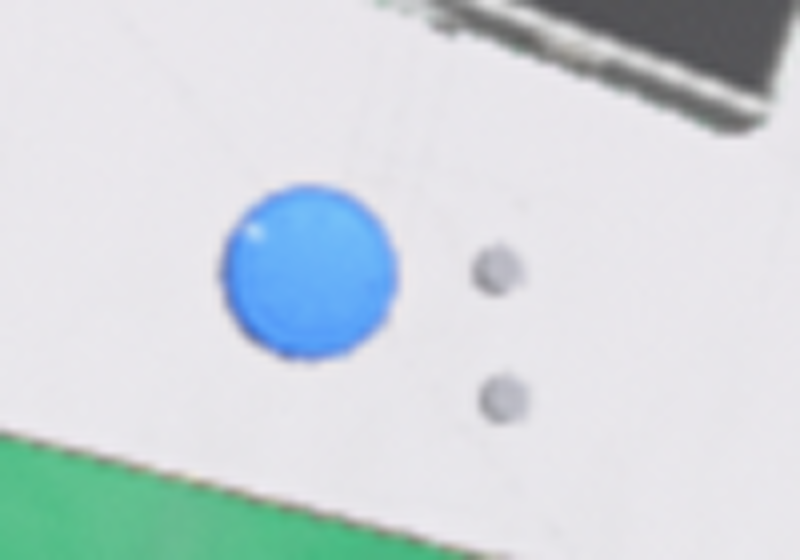

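View pics/s20.png

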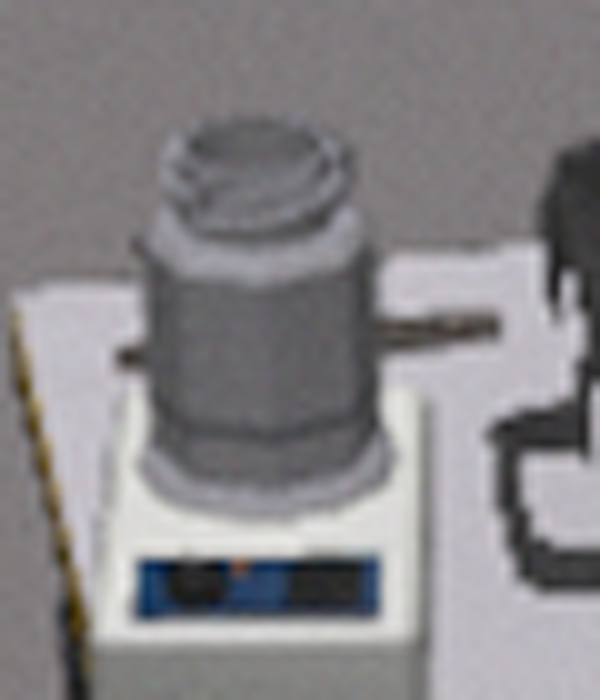

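The first cylinder is in: (421,281) is empty, and nothing lies around the mill. Next is the cylinder at (403,290).

Emit:
move_arm --pt "0 -0.15 0.016 0" --pt "0 -0.3 0.032 0" --pt "0 -0.45 0.048 0" --pt "0 -0.6 0.065 0" --pt "0 -0.75 0.08 0"

```text
time: 25.9
tool_pos: [0.4457, -0.1203, 0.205]
tool_rot: [-1.446, 1.571, -1.796]
contact_force: [1.5, -1.3, -0.7]
opening: 0.0301
```

Emit:
move_arm --pt "0 -0.15 0.016 0" --pt "0.05 -0.3 0.032 0" --pt "0.15 -0.45 0.048 0" --pt "0.25 -0.53 0.058 0" --pt "0.3 -0.53 0.058 0"

```text
time: 26.52
tool_pos: [0.3936, -0.3274, 0.0823]
tool_rot: [2.775, 1.568, 2.421]
contact_force: [0.2, 0.7, -0.4]
opening: 0.0303
```

```bash
python3 p.py .3962 -.325 .004 70
```

```text
inc [0.1958 0.0077 0.0047] twist -0.0051 |d|mm 78 yaw now 69.69 pos [ 0.3936 -0.3274  0.0823] t 26.525
```

Emit:
move_arm --pt "0 0.004 0.003 0" --pt "0.05 0.005 0.004 -0.005" --pt "0.1 0.005 0.004 -0.005" --pt "0.13 0.005 0.004 -0.005" --pt "0.13 0.005 0.004 -0.005"

```text
time: 27.15
tool_pos: [0.3979, -0.324, 0.0334]
tool_rot: [2.76, 1.57, 2.415]
contact_force: [0.5, 0.5, -0.0]
opening: 0.0302
```

```bash
python3 p.py .3962 -.325 .004 70
```

```text
inc [ 0.0735 -0.0038 -0.0032] twist 0.0043 |d|mm 29 yaw now 70.26 pos [ 0.3979 -0.324   0.0334] t 27.15
```

Emit:
move_arm --pt "0.0 -0.003 -0.003 0.003" --pt "0.03 -0.003 -0.003 0.003" --pt "0.06 -0.003 -0.003 0.003" --pt "0.074 -0.003 -0.003 0.003" --pt "0.074 -0.003 -0.003 0.003"

```text
time: 27.78
tool_pos: [0.3959, -0.3248, 0.003]
tool_rot: [2.672, 1.569, 2.323]
contact_force: [0.5, -0.9, 0.3]
opening: 0.0304
```

Emit:
move_arm --pt "0 0 0 0" --pt "0 0 0 0" --pt "0 0 0 0" --pt "0 0 0 0" --gripper 1

```text
time: 28.28
tool_pos: [0.3964, -0.3253, 0.004]
tool_rot: [-0.515, 1.57, -0.864]
contact_force: [1.1, 0.4, 2.7]
opening: 0.0149
```

Emit:
move_arm --pt "-0.12 0 0 0" --pt "-0.25 0.05 -0.01 0" --pt "-0.38 0.19 -0.02 0" --pt "-0.43 0.34 -0.037 0" --pt "-0.43 0.49 -0.053 0"

```text
time: 28.9
tool_pos: [0.4416, -0.1434, 0.177]
tool_rot: [-0.126, 1.566, -0.476]
contact_force: [0.7, -0.2, -1.7]
opening: 0.0147
```

```bash
python3 p.py .5194 .173 .175 70
```

```text
inc [ 0.004   0.8099 -0.0884] twist -0.0007 |d|mm 326 yaw now 69.96 pos [ 0.4416 -0.1434  0.177 ] t 28.9
```

Emit:
move_arm --pt "0 0.15 -0.017 0" --pt "0 0.3 -0.033 0" --pt "0 0.45 -0.05 0" --pt "0 0.6 -0.066 0" --pt "0 0.75 -0.082 0"

```text
time: 29.52
tool_pos: [0.5123, 0.1508, 0.175]
tool_rot: [-0.268, 1.57, -0.616]
contact_force: [1.7, -0.3, -0.8]
opening: 0.0147
```

Emit:
move_arm --pt "0 0.06 -0.006 0" --pt "0 0.06 -0.006 0" --pt "0 0.06 -0.006 0" --pt "0.03 0.06 -0.006 0" --pt "0.03 0.06 -0.006 0"

```text
time: 30.15
tool_pos: [0.5173, 0.1711, 0.1617]
tool_rot: [-2.56, 1.568, -2.91]
contact_force: [-0.5, 1.0, -0.2]
opening: 0.0148
```

```bash
python3 p.py .5194 .173 .149 70
```

```text
inc [0.0317 0.0064 0.0033] twist -0.0009 |d|mm 13 yaw now 69.95 pos [0.5173 0.1711 0.1617] t 30.15
```

Emit:
move_arm --pt "0.015 0.006 0.003 0" --pt "0.031 0.006 0.003 0" --pt "0.031 0.006 0.003 0"

```text
time: 30.52
tool_pos: [0.5197, 0.1739, 0.1498]
tool_rot: [-2.552, 1.569, -2.901]
contact_force: [-0.5, -1.1, -0.3]
opening: 0.0147
```

Emit:
move_arm --pt "0 0 0 0" --pt "0 0 0 0" --pt "0 0 0 0" --pt "-0.06 0 0 0" --pt "-0.14 0 0 0.1" --gripper 0.67

```text
time: 31.15
tool_pos: [0.5196, 0.1739, 0.2066]
tool_rot: [-2.441, 1.569, -2.897]
contact_force: [0.6, 0.2, 0.3]
opening: 0.0302
```

```bash
python3 p.py .4396 -.324 .2 20; python3 -c "
from h import *;shot('top','t21',(340,240,440,310),8);shot('side','s21',(220,150,340,250),6)"
```

```text
inc [ 0.0174 -1.2058  0.3681] twist 0.7317 |d|mm 504 yaw now 63.9 pos [0.5196 0.1739 0.2066] t 31.15
```

View pics/t21.png

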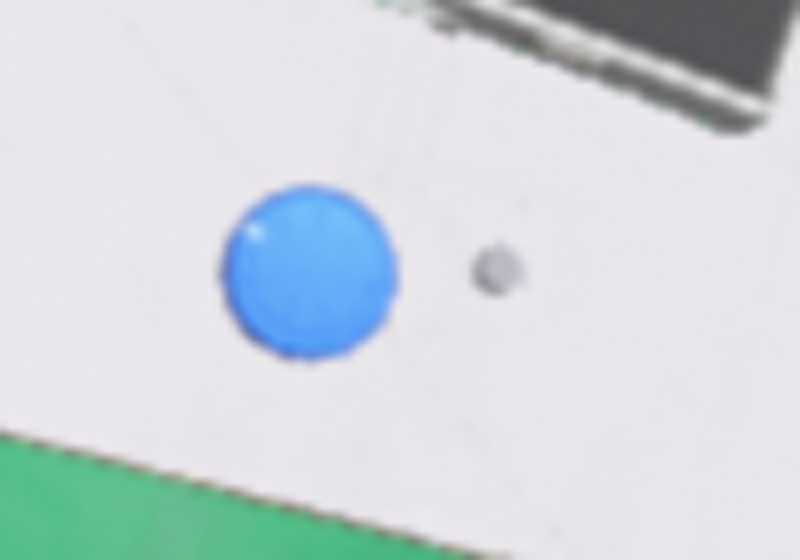

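View pics/s21.png

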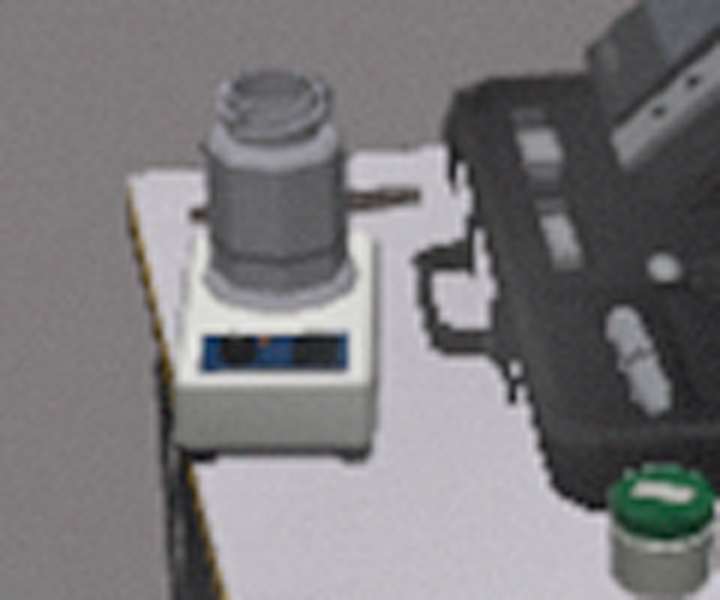

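The second is in. The last one is still at (402,274).

Emit:
move_arm --pt "0 -0.14 0.043 0.15" --pt "0 -0.28 0.086 0.3" --pt "0 -0.43 0.13 0.45" --pt "0 -0.57 0.175 0.6" --pt "0 -0.72 0.22 0.73"

```text
time: 31.88
tool_pos: [0.4724, -0.1249, 0.2061]
tool_rot: [-3.007, 1.571, 2.055]
contact_force: [2.1, -0.6, -0.9]
opening: 0.0304
```

```bash
python3 p.py .4396 -.324 .06 20
```

```text
inc [ 0.3653 -0.2477  0.4394] twist 0.0007 |d|mm 249 yaw now 20.04 pos [ 0.4724 -0.1249  0.2061] t 31.875
```

Emit:
move_arm --pt "0 -0.07 0.13 0" --pt "0.02 -0.14 0.26 0" --pt "0.1 -0.21 0.38 0" --pt "0.22 -0.245 0.437 0" --pt "0.32 -0.245 0.437 0"

```text
time: 32.5
tool_pos: [0.4404, -0.3231, 0.0762]
tool_rot: [-2.179, 1.57, 2.884]
contact_force: [0.2, 0.3, -0.1]
opening: 0.0303
```

Emit:
move_arm --pt "0 0 0 0" --pt "0 0 0 0"

```text
time: 32.75
tool_pos: [0.4423, -0.3214, 0.0797]
tool_rot: [0.415, 1.569, -0.802]
contact_force: [0.8, -0.5, 0.5]
opening: 0.0305
```

```bash
python3 p.py .4396 -.324 .004 20
```

```text
inc [ 0.1894 -0.0087  0.0034] twist 0.0048 |d|mm 76 yaw now 20.29 pos [ 0.4423 -0.3214  0.0797] t 32.75
```

Emit:
move_arm --pt "0.05 -0.008 0.003 0.005" --pt "0.11 -0.008 0.003 0.005" --pt "0.16 -0.008 0.003 0.005" --pt "0.188 -0.008 0.003 0.005" --pt "0.188 -0.008 0.003 0.005"

```text
time: 33.38
tool_pos: [0.4395, -0.3235, 0.004]
tool_rot: [0.421, 1.57, -0.801]
contact_force: [0.3, 0.4, -0.3]
opening: 0.0306
```

Emit:
move_arm --pt "0 0 0 0" --pt "0 0 0 0" --pt "0 0 0 0" --pt "0 0 0 0" --gripper 1

```text
time: 33.88
tool_pos: [0.4395, -0.3239, 0.0042]
tool_rot: [0.474, 1.569, -0.749]
contact_force: [-0.4, 0.4, 6.0]
opening: 0.0146
```

Emit:
move_arm --pt "-0.12 0 0 0" --pt "-0.25 0 0 0" --pt "-0.38 0.08 -0.1 0" --pt "-0.43 0.13 -0.22 -0.15" --pt "-0.43 0.19 -0.35 -0.3"

```text
time: 34.5
tool_pos: [0.4637, -0.1652, 0.1776]
tool_rot: [0.414, 1.566, -0.491]
contact_force: [0.1, -0.3, -1.7]
opening: 0.0148
```

```bash
python3 p.py .5194 .173 .175 60;python3 -c "
from h import *;shot('top','t22',(340,240,440,310),8);shot('side','s22',(240,150,360,350),4)"
```

```text
inc [ 0.0051  0.6318 -0.5787] twist -0.3639 |d|mm 343 yaw now 38.16 pos [ 0.4637 -0.1652  0.1776] t 34.5
```

View pics/s22.png

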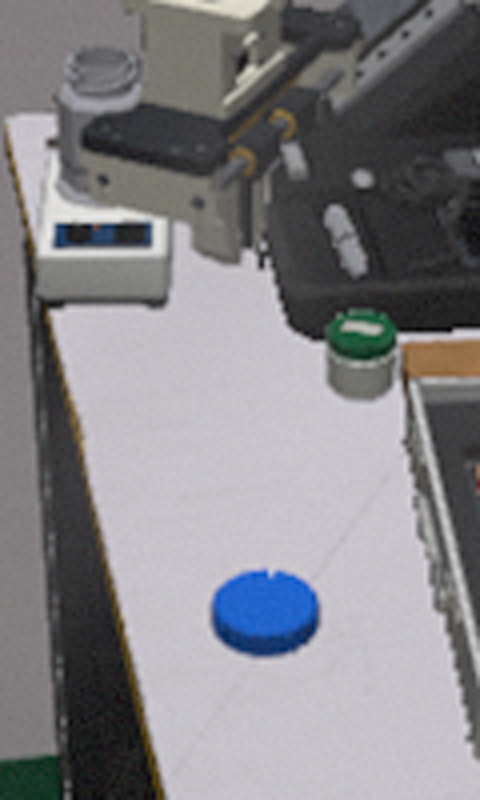

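The bench has no cylinders left, and the last one is in the gripper. Carrying it to the jar.

Emit:
move_arm --pt "0 0.12 -0.105 -0.1" --pt "0 0.23 -0.21 -0.2" --pt "0 0.35 -0.32 -0.3" --pt "0 0.46 -0.42 -0.365" --pt "0 0.57 -0.525 -0.365"

```text
time: 35.22
tool_pos: [0.5139, 0.1412, 0.1752]
tool_rot: [-0.716, 1.57, -1.243]
contact_force: [0.8, -0.9, -0.3]
opening: 0.0148
```

Emit:
move_arm --pt "0 0.075 -0.025 0" --pt "0 0.075 -0.025 0" --pt "0 0.075 -0.025 0" --pt "0.03 0.075 -0.025 0" --pt "0.03 0.075 -0.025 0"

```text
time: 35.85
tool_pos: [0.5192, 0.1696, 0.162]
tool_rot: [-2.356, 1.568, -2.884]
contact_force: [-0.3, -0.0, -0.3]
opening: 0.0152
```

```bash
python3 p.py .5194 .173 .149 60
```

```text
inc [ 0.0325  0.0076 -0.0038] twist -0.0044 |d|mm 13 yaw now 59.74 pos [0.5192 0.1696 0.162 ] t 35.85
```

Emit:
move_arm --pt "0.015 0.007 -0.003 0" --pt "0.032 0.007 -0.003 0" --pt "0.032 0.007 -0.003 0"

```text
time: 36.22
tool_pos: [0.5198, 0.1738, 0.1498]
tool_rot: [-2.349, 1.569, -2.875]
contact_force: [0.3, -0.9, 0.2]
opening: 0.0151
```

Emit:
move_arm --pt "0 0 0 0" --pt "0 0 0 0" --pt "0 0 0 0" --pt "-0.06 0 0 0" --pt "-0.14 0 0 0.1" --gripper 0.67

```text
time: 36.85
tool_pos: [0.5198, 0.1738, 0.2066]
tool_rot: [-2.278, 1.569, -2.912]
contact_force: [0.9, 0.2, 0.5]
opening: 0.0303
```

```bash
python3 p.py .438 -.2603 .2 20; python3 -c "
from h import *;shot('top','t23',(340,240,440,310),8);shot('side','s23',(220,150,340,250),6)"
```

```text
inc [ 0.0173 -0.9956  0.4776] twist 0.5617 |d|mm 442 yaw now 53.7 pos [0.5198 0.1738 0.2066] t 36.85
```

View pics/t23.png

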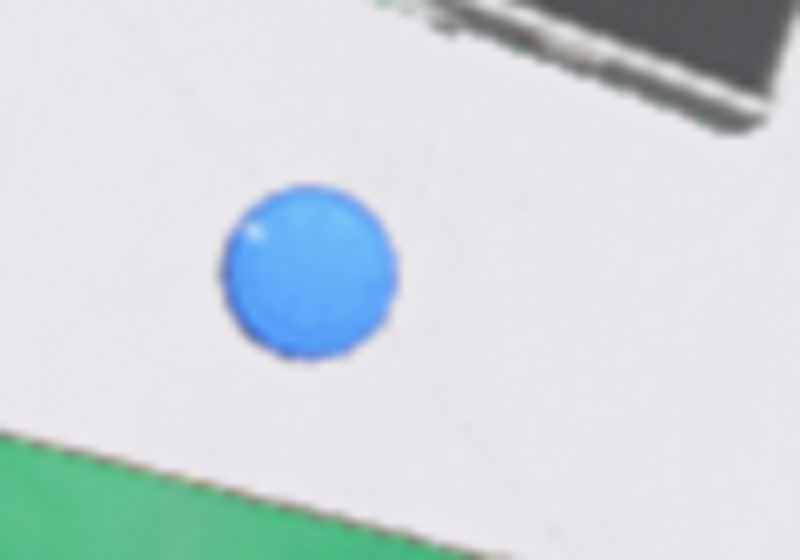

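View pics/s23.png

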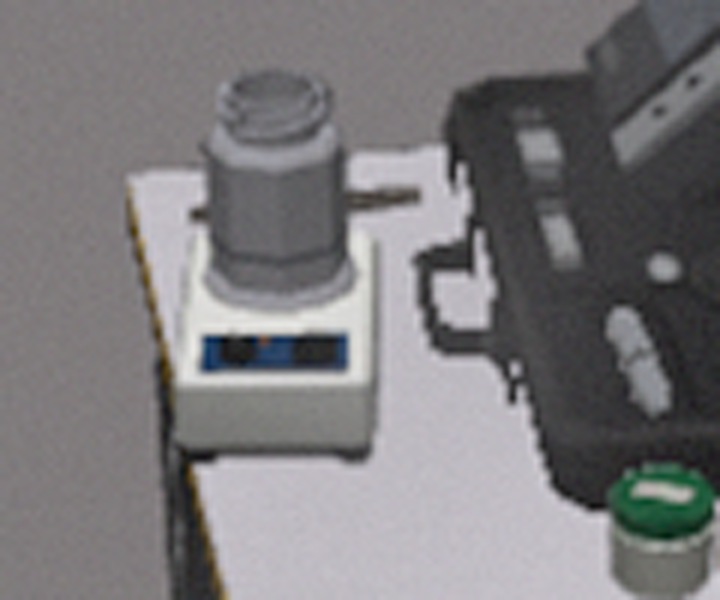

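All three cylinders are in. Before fetching the lid I'll check where the jar's thread starts are, comparing the two possible yaws (50° or 110° mod 120) in the side view.

Run:
```python
from ov import *
ims=[robot.read_camera("side").astype(float) for _ in range(4)]
im=np.mean(ims,0).astype(np.uint8); cv2.imwrite("pics/jarside.png",im[:,:,::-1])
x,y=.5194,.173
# register rim: print projected rim centre
print(proj("side",(x,y,.144)))
for nm,st0 in(("a",50.4),("b",110.4)):
    C=[]
    for k in range(3):
        a=np.radians(st0+120*k-np.linspace(0,95,40)); z=.054+.089-.021*np.linspace(0,95,40)/360
        pts=[(x+.0255*np.cos(t),y+.0255*np.sin(t),zz) for t,zz in zip(a,z)]
        # keep camera-facing
        c=ray("side",320,240)[0]
        pts=[p for p in pts if (c[0]-x)*(p[0]-x)+(c[1]-y)*(p[1]-y)>0]
        if len(pts)>1: C.append((pts+pts[::-1],(0,0,255)))
        p=pts[0] if pts else None
        b=np.radians(st0+120*k+44); bp=[(x+.0255*np.cos(b),y+.0255*np.sin(b),zz) for zz in(.136,.143)]
        if (c[0]-x)*(bp[0][0]-x)+(c[1]-y)*(bp[0][1]-y)>0: C.append((bp,(0,255,0)))
    overlay(im,"side",(245,150,290,185),14,C,"th"+nm)
overlay(im,"side",(245,150,290,185),14,[],"th0")
a,b,c=[cv2.imread(f"pics/th{k}.png") for k in "0ab"]
cv2.imwrite("pics/thall.png",cv2.resize(np.vstack([np.hstack([a[:, :],b]),np.hstack([c,a*0])]),(800,600)))
```

```text
[265.97773418 163.68228874]
```

View pics/thall.png

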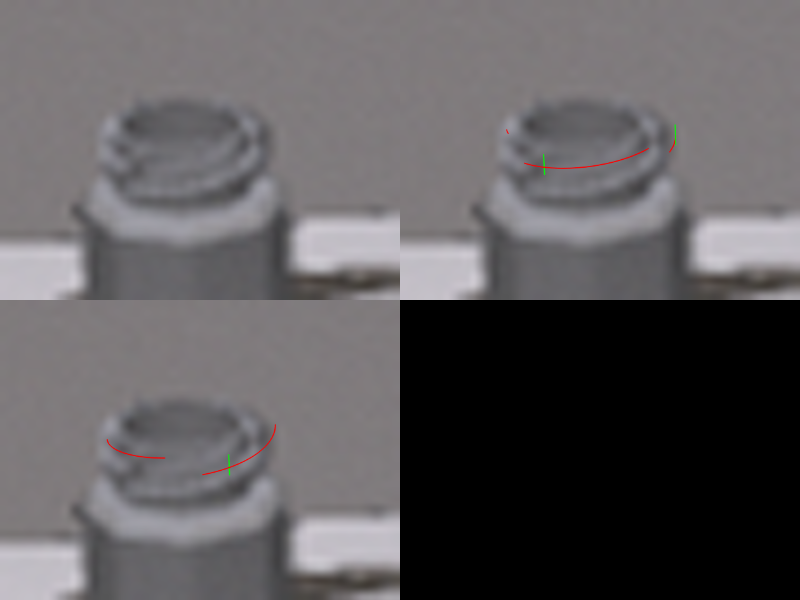

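View pics/th0.png

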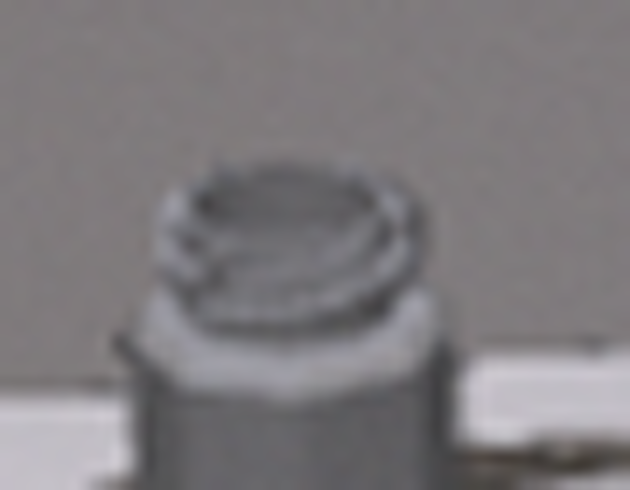

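The side view matches the first case: one unbroken ridge across the front and a break (the rib) at left front, (259,169). So starts are at about 50°, 170° and 290°. The lid's mark is at about 56°. I'll pick the lid at jaw yaw 70 and set it at yaw 26, so the lugs lie about 40° clockwise of the starts.

```bash
python3 p.py .438 -.2603 .15 70
```

```text
inc [ 0.1397 -0.9968  0.4747] twist -0.2686 |d|mm 445 yaw now 53.88 pos [0.5197 0.1737 0.2056] t 37.15
```

Emit:
move_arm --pt "0 -0.14 0.07 -0.05" --pt "0 -0.28 0.135 -0.1" --pt "0 -0.42 0.2 -0.16" --pt "0 -0.55 0.265 -0.22" --pt "0 -0.69 0.33 -0.268" --gripper 0

```text
time: 37.78
tool_pos: [0.463, -0.1284, 0.2056]
tool_rot: [3.023, 1.569, 2.675]
contact_force: [0.6, -0.5, -0.6]
opening: 0.0756
```

```bash
python3 p.py .438 -.2603 .1 70
```

```text
inc [ 0.2639 -0.3314  0.0541] twist 0.0011 |d|mm 171 yaw now 70.07 pos [ 0.463  -0.1284  0.2056] t 37.775
```

Emit:
move_arm --pt "0 -0.12 0.02 0" --pt "0.03 -0.24 0.04 0" --pt "0.12 -0.33 0.054 0" --pt "0.24 -0.33 0.054 0" --pt "0.33 -0.33 0.054 0"

```text
time: 38.4
tool_pos: [0.4375, -0.258, 0.0717]
tool_rot: [2.818, 1.567, 2.467]
contact_force: [0.6, -0.0, 0.4]
opening: 0.0919
```

Emit:
move_arm --pt "0 0 0 0" --pt "0 0 0 0"

```text
time: 38.65
tool_pos: [0.4394, -0.2585, 0.0753]
tool_rot: [-0.412, 1.57, -0.762]
contact_force: [0.2, -0.4, 0.0]
opening: 0.0915
```

```bash
python3 p.py .438 -.2603 .004 70; python3 -c "
from h import *;shot('side','s24',(260,200,380,320),6)"
```

```text
inc [ 0.1783 -0.0053 -0.0019] twist -0.001 |d|mm 71 yaw now 69.94 pos [ 0.4394 -0.2585  0.0753] t 38.65
```

View pics/s24.png

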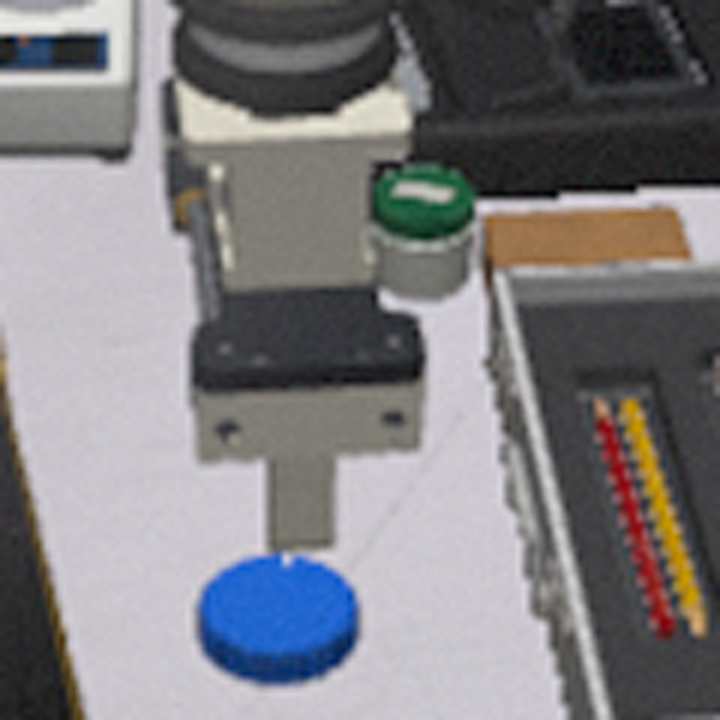

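Run:
```python
from h import *
s,R,_=st(); t=s["tool_pos"]
print("lid",proj("side",(.438,-.2603,.017)),"obs 306.3 300.8")
f=t-R[:,1]*.055
print("near finger tip outer",proj("side",f),"obs",260+300/6,200+547/6)
```

```text
lid [307.44287175 299.24772458] obs 306.3 300.8
near finger tip outer [310.33804279 292.4751937 ] obs 310.0 291.1666666666667
```

Top-view positions worked for the cylinders to within 1–2 mm and here there is 16 mm of clearance either side, so I'll descend.

Emit:
move_arm --pt "0.05 -0.005 -0.002 0" --pt "0.1 -0.005 -0.002 0" --pt "0.15 -0.005 -0.002 0" --pt "0.178 -0.005 -0.002 0" --pt "0.178 -0.005 -0.002 0"

```text
time: 39.33
tool_pos: [0.4377, -0.2599, 0.0037]
tool_rot: [-0.464, 1.57, -0.814]
contact_force: [1.0, 0.9, 0.2]
opening: 0.0918
```

Emit:
move_arm --pt "0 0 0 0" --pt "0 0 0 0" --pt "0 0 0 0" --pt "0 0 0 0" --pt "0 0 0 0" --gripper 1 --squeeze 30

```text
time: 39.95
tool_pos: [0.4376, -0.26, 0.0036]
tool_rot: [-0.333, 1.57, -0.684]
contact_force: [0.3, 0.4, 2.3]
opening: 0.0594
```

```bash
python3 p.py .438 -.2603 .003 70; python3 -c "
from h import *;shot('side','s25',(260,200,380,320),6)"
```

```text
inc [ 0.0016 -0.0004  0.0011] twist -0.0016 |d|mm 1 yaw now 69.91 pos [ 0.4376 -0.26    0.0036] t 39.95
```

View pics/s25.png

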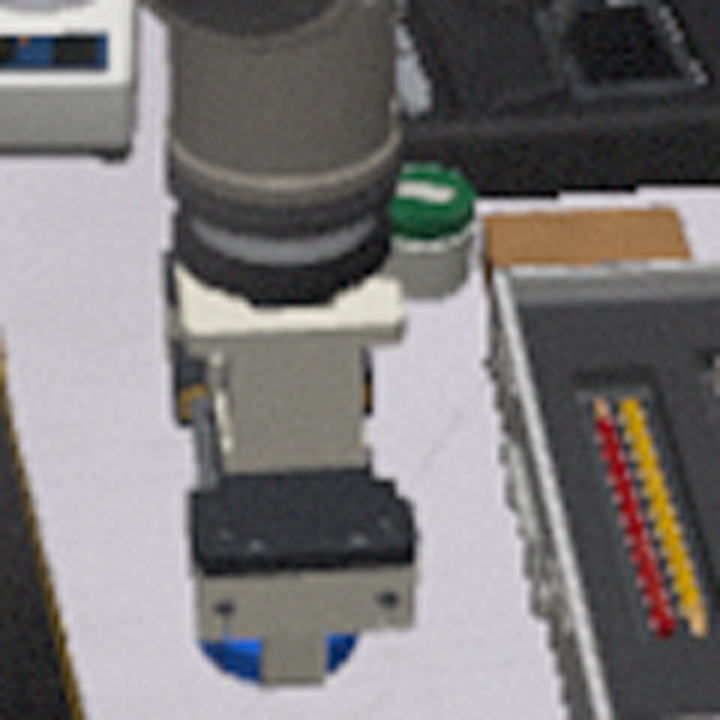

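The lid is gripped at 59.4 mm, with its skirt 3.6 mm below the TCP. Carrying it to the jar.

Emit:
move_arm --pt "-0.12 0 0 0" --pt "-0.26 0 0 0" --pt "-0.4 0.07 0 0" --pt "-0.5 0.2 -0.015 0.1" --pt "-0.5 0.34 -0.03 0.25"

```text
time: 40.62
tool_pos: [0.4745, -0.1279, 0.2064]
tool_rot: [0.173, 1.564, -0.446]
contact_force: [0.5, 0.5, -0.8]
opening: 0.0595
```

```bash
python3 p.py .5194 .173 .2 26; python3 -c "
from h import *;shot('side','s26',(220,100,340,220),6)"
```

```text
inc [ 0.0144  0.678  -0.3449] twist 0.4759 |d|mm 304 yaw now 54.56 pos [ 0.4745 -0.1279  0.2064] t 40.625
```

View pics/s26.png

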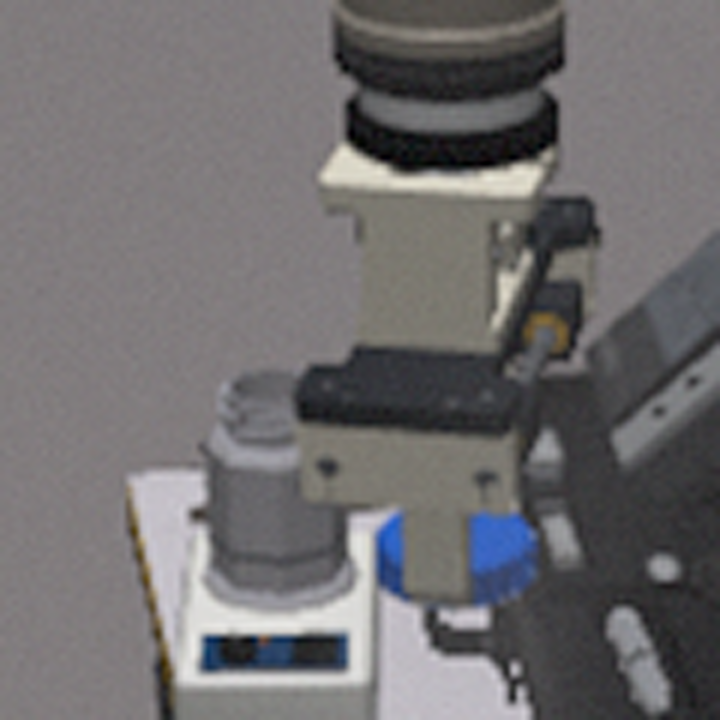

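Emit:
move_arm --pt "0 0.14 -0.07 0.12" --pt "0 0.27 -0.14 0.24" --pt "0 0.41 -0.205 0.36" --pt "0 0.54 -0.275 0.47" --pt "0 0.67 -0.34 0.476"

```text
time: 41.3
tool_pos: [0.5154, 0.1712, 0.2028]
tool_rot: [-1.432, 1.57, -2.544]
contact_force: [1.2, 1.1, -1.2]
opening: 0.0592
```

Emit:
move_arm --pt "0 0 0 0" --pt "0.04 0 0 0" --pt "0.04 0 0 0" --pt "0.04 0 0 0"

```text
time: 41.8
tool_pos: [0.5158, 0.1686, 0.1876]
tool_rot: [-0.544, 1.571, -1.656]
contact_force: [0.1, -0.6, 0.1]
opening: 0.0592
```

```bash
python3 p.py .5194 .173 .155 26; python3 -c "
from h import *;shot('side','s27',(220,80,320,200),6)"
```

```text
inc [ 0.0814  0.0131 -0.0059] twist 0.0053 |d|mm 33 yaw now 26.32 pos [0.5158 0.1686 0.1876] t 41.8
```

View pics/s27.png

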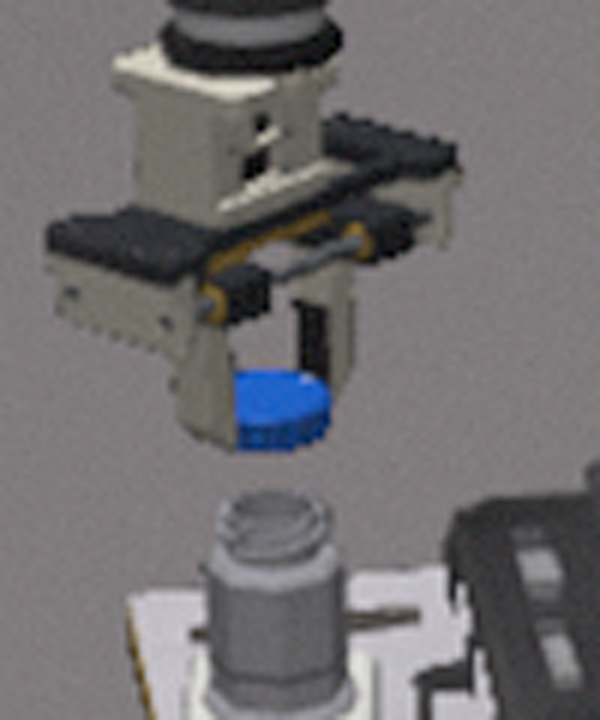

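Emit:
move_arm --pt "0.02 0.013 -0.006 0.005" --pt "0.05 0.013 -0.006 0.005" --pt "0.08 0.013 -0.006 0.005" --pt "0.085 0.013 -0.006 0.005" --pt "0.085 0.013 -0.006 0.005"

```text
time: 42.48
tool_pos: [0.5192, 0.1739, 0.1531]
tool_rot: [-1.621, 1.57, -2.736]
contact_force: [-0.3, 0.1, 0.2]
opening: 0.0595
```

```bash
python3 p.py .5194 .173 .145 26; python3 -c "
from h import *;print(st()[0]['contact_force'])"
```

```text
inc [ 0.0202 -0.0004  0.0022] twist 0.0011 |d|mm 8 yaw now 26.07 pos [0.5192 0.1739 0.1531] t 42.475
[-0.34497154  0.14007212  0.1921865 ]
```

Emit:
move_arm --pt "0.008 0 0.002 0" --pt "0.014 0 0.002 0" --pt "0.02 0 0.002 0" --pt "0.022 0 0.002 0" --pt "0.022 0 0.002 0"

```text
time: 43.1
tool_pos: [0.5195, 0.1731, 0.1445]
tool_rot: [-1.121, 1.571, -2.237]
contact_force: [0.2, -0.9, -0.9]
opening: 0.0596
```

```bash
python3 p.py .5194 .173 .143 26; python3 -c "
from h import *;print(st()[0]['contact_force'],st()[0]['torque'])"
```

```text
inc [ 0.0036 -0.0004  0.0002] twist 0.0011 |d|mm 1 yaw now 26.07 pos [0.5195 0.1731 0.1445] t 43.1
[ 0.2269493  -0.92175847 -0.87344033] [-0.02615722 -0.09104694  0.01977249]
```

Emit:
move_arm --pt "0.003 0 0 0" --pt "0.006 0 0 0" --pt "0.006 0 0 0" --pt "0.006 0 0 0"

```text
time: 43.6
tool_pos: [0.5197, 0.1732, 0.1425]
tool_rot: [1.128, 1.57, 0.012]
contact_force: [-0.7, -0.7, 4.5]
opening: 0.0593
```

```bash
python3 p.py .5194 .173 .143 26; python3 -c "
from h import *;print(st()[0]['contact_force'],st()[0]['torque'])"
```

```text
inc [-0.0012 -0.0009  0.0001] twist 0.0011 |d|mm 1 yaw now 26.07 pos [0.5197 0.1732 0.1425] t 43.6
[-0.70299601 -0.68732066  4.47494237] [-0.08227798  0.06643087  0.05046991]
```

Contact is at lid height about 85 mm in the jar's frame, just as predicted for lugs on the ridges about 42° clockwise of the starts. Now I'll turn it backward, rising with the ridge.

Emit:
move_arm --pt "-0.0009 0 0 -0.1" --pt "-0.0018 0 0 -0.2" --pt "-0.0026 0 0 -0.3" --pt "-0.0035 0 0 -0.4" --pt "-0.0044 0 0 -0.5"

```text
time: 44.22
tool_pos: [0.5199, 0.1732, 0.1441]
tool_rot: [0.755, 1.57, 0.166]
contact_force: [0.5, -0.2, 3.1]
opening: 0.0593
```

```bash
python3 p.py .5194 .173 .143 26; python3 -c "
from h import *;print(st()[0]['contact_force'],st()[0]['torque'],st()[0]['opening'])"
```

```text
inc [ 0.0027 -0.0012 -0.0008] twist 0.5041 |d|mm 1 yaw now 56.25 pos [0.5199 0.1732 0.1441] t 44.225
[ 0.45642027 -0.21615327  3.06575223] [-0.02922147 -0.13679277 -0.10962055] 0.05928323939626389
```

Emit:
move_arm --pt "-0.0009 0 0 -0.08" --pt "-0.0015 0 0 -0.16" --pt "-0.0015 0 0 -0.24" --pt "-0.0015 0 0 -0.3" --pt "-0.0015 0 0 -0.35"

```text
time: 44.85
tool_pos: [0.5194, 0.1731, 0.144]
tool_rot: [-2.633, 1.57, -2.857]
contact_force: [-0.2, 1.2, -1.1]
opening: 0.0594
```

```bash
python3 p.py .5194 .173 .143 26; python3 -c "
from h import *;print(st()[0]['contact_force'],st()[0]['torque'],st()[0]['opening'])"
```

```text
inc [ 0.0025 -0.0003  0.0001] twist 0.8528 |d|mm 1 yaw now 77.17 pos [0.5194 0.1731 0.144 ] t 44.85
[-0.24309505  1.21405679 -1.05577465] [ 0.1055359  -0.17148052  0.00943061] 0.059431182259697554
```

Contact is gone after 51° backward, so the lugs have passed the starts. Lowering into the gap.

Emit:
move_arm --pt "0.004 0 0 0" --pt "0.008 0 0 0" --pt "0.012 0 0 0" --pt "0.014 0 0 0" --pt "0.014 0 0 0"

```text
time: 45.48
tool_pos: [0.5195, 0.1732, 0.1388]
tool_rot: [-1.624, 1.571, -1.85]
contact_force: [0.0, -1.0, -0.6]
opening: 0.0592
```

```bash
python3 p.py .5194 .173 .143 26; python3 -c "
from h import *;print(st()[0]['contact_force'],st()[0]['torque'],st()[0]['opening']);shot('side','s28',(220,80,320,200),6)"
```

```text
inc [-0.0104 -0.0005 -0.0002] twist 0.851 |d|mm 4 yaw now 77.06 pos [0.5195 0.1732 0.1388] t 45.475
[ 0.01945412 -0.95671066 -0.61174743] [ 0.11547748 -0.16020011 -0.00158916] 0.0592223685468625
```

View pics/s28.png

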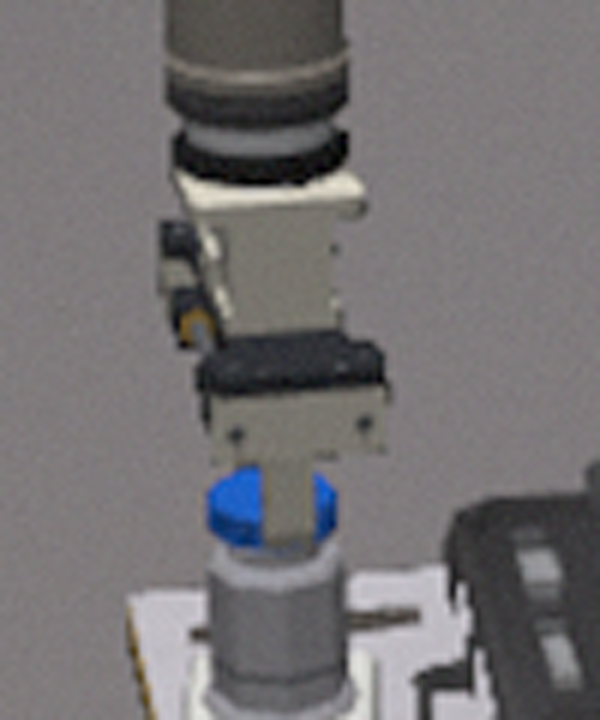

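Emit:
move_arm --pt "0.001 0 0 0" --pt "0.003 0 0 0" --pt "0.003 0 0 0"

```text
time: 45.9
tool_pos: [0.5197, 0.1732, 0.1383]
tool_rot: [0.267, 1.57, 0.041]
contact_force: [-0.8, -0.7, 4.7]
opening: 0.0593
```

```bash
python3 p.py .5194 .173 .143 26; python3 -c "
from h import *;print(st()[0]['contact_force'],st()[0]['torque'],st()[0]['opening'])"
```

```text
inc [-0.0118 -0.0006 -0.0007] twist 0.8511 |d|mm 5 yaw now 77.07 pos [0.5197 0.1732 0.1383] t 45.9
[-0.8369441  -0.72864183  4.68806762] [0.06526297 0.03528932 0.01377101] 0.0592952524324032
```

The lugs rest at lid height about 80.7 mm, so the lid has dropped in at the start. Now I'll screw it forward.

Emit:
move_arm --pt "-0.0008 0 0 0.1" --pt "-0.0008 0 0 0.2" --pt "-0.0008 0 0 0.3" --pt "-0.0001 0 0 0.4" --pt "0.0006 0 0 0.5"

```text
time: 46.52
tool_pos: [0.5195, 0.1731, 0.1372]
tool_rot: [-1.866, 1.571, -2.619]
contact_force: [-0.0, 0.6, -0.6]
opening: 0.0598
```

```bash
python3 p.py .5194 .173 .1349 26; python3 -c "
from h import *;print(st()[0]['contact_force'],st()[0]['torque'],st()[0]['opening'])"
```

```text
inc [ 0.0057 -0.0004  0.0001] twist 0.3478 |d|mm 2 yaw now 46.87 pos [0.5195 0.1731 0.1372] t 46.525
[-0.01490231  0.64286791 -0.64538175] [ 0.02391941 -0.12501617 -0.01833211] 0.0598480810089828
```

Emit:
move_arm --pt "0.0005 0 0 0.1" --pt "0.001 0 0 0.2" --pt "0.0015 0 0 0.3" --pt "0.002 0 0 0.4" --pt "0.0026 0 0 0.5"

```text
time: 47.15
tool_pos: [0.5195, 0.173, 0.1361]
tool_rot: [-0.909, 1.57, -2.186]
contact_force: [0.2, -0.4, -0.8]
opening: 0.0595
```

```bash
python3 p.py .5194 .173 .1349 26; python3 -c "
from h import *;print(st()[0]['contact_force'],st()[0]['torque'],st()[0]['opening'])"
```

```text
inc [ 0.003  -0.0001 -0.0001] twist -0.1522 |d|mm 1 yaw now 16.87 pos [0.5195 0.173  0.1361] t 47.15
[ 0.23916174 -0.42715791 -0.76712936] [-0.13428215 -0.08734141 -0.03783021] 0.05954530965354552
```

Emit:
move_arm --pt "0.0006 0 0 0.1" --pt "0.0012 0 0 0.2" --pt "0.0018 0 0 0.3" --pt "0.0023 0 0 0.4" --pt "0.0026 0 0 0.5"

```text
time: 47.78
tool_pos: [0.5191, 0.1729, 0.135]
tool_rot: [-0.897, 1.569, -2.697]
contact_force: [-2.5, -1.5, 0.5]
opening: 0.0594
```

```bash
python3 p.py .5194 .173 .1349 26; python3 -c "
from h import *;print(st()[0]['contact_force'],st()[0]['torque'],st()[0]['opening'])"
```

```text
inc [ 0.0003  0.0007 -0.0004] twist -0.6522 |d|mm 0 yaw now -13.13 pos [0.5191 0.1729 0.135 ] t 47.775
[-2.47538454 -1.47420843  0.5398418 ] [-0.10772888  0.13157659  0.00965614] 0.05944923202172908
```

Emit:
move_arm --pt "0.0002 0 0 0.05" --pt "0.0003 0 0 0.1" --pt "0.0003 0 0 0.13"

```text
time: 48.15
tool_pos: [0.519, 0.173, 0.135]
tool_rot: [-0.841, 1.569, -2.774]
contact_force: [-1.6, -1.0, 2.0]
opening: 0.0595
```

```bash
python3 p.py .5194 .173 .1349 26; python3 -c "
from h import *;print(st()[0]['contact_force'],st()[0]['torque'],st()[0]['opening'])"
```

```text
inc [ 0.0002  0.0009 -0.0003] twist -0.7798 |d|mm 0 yaw now -20.79 pos [0.519 0.173 0.135] t 48.15
[-1.59601753 -1.0471726   1.99432515] [-0.19292976  0.42050805  0.13378437] 0.05953056574952579
```

Emit:
move_arm --pt "0 0 0 0.03" --pt "0 0 0 0.06" --pt "0 0 0 0.09" --squeeze 45

```text
time: 48.52
tool_pos: [0.519, 0.173, 0.1351]
tool_rot: [-0.769, 1.569, -2.797]
contact_force: [-5.9, -1.5, 3.3]
opening: 0.0586
```

```bash
python3 p.py .5194 .173 .1349 26; python3 -c "
from h import *;print(st()[0]['contact_force'],st()[0]['torque'],st()[0]['opening'])"
```

```text
inc [ 0.0005  0.001  -0.0005] twist -0.8704 |d|mm 0 yaw now -26.23 pos [0.519  0.173  0.1351] t 48.525
[-5.89545084 -1.48095223  3.26188314] [-0.21258892  0.93690199  0.26931307] 0.05863375898674082
```

Emit:
move_arm --pt "0 0 0 0.04" --pt "0 0 0 0.08" --pt "0 0 0 0.12"

```text
time: 48.9
tool_pos: [0.5185, 0.1729, 0.1351]
tool_rot: [-0.428, 1.568, -2.58]
contact_force: [-5.3, -2.3, 3.1]
opening: 0.0593
```

```bash
python3 p.py .5194 .173 .1349 26; python3 -c "
from h import *;print(st()[0]['contact_force'],st()[0]['torque'],st()[0]['opening']);shot('side','s29',(220,100,320,200),7)"
```

```text
inc [ 0.0004  0.0017 -0.0015] twist -0.9884 |d|mm 1 yaw now -33.31 pos [0.5185 0.1729 0.1351] t 48.9
[-5.26343733 -2.34602849  3.1271244 ] [-0.36716116  1.13345216  1.60499048] 0.059326177763949745
```

View pics/s29.png

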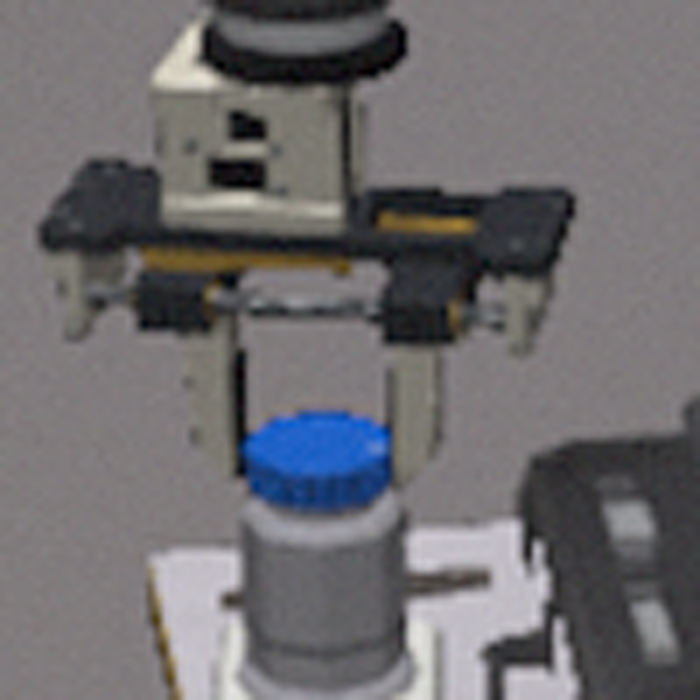

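Torque has risen to 1.6 N m with no further descent, so it is tight. I'll release, lift and check.

Emit:
move_arm --pt "0 0 0 0" --pt "0 0 0 0" --pt "0 0 0 0" --pt "0 0 0 0" --gripper 0

```text
time: 49.45
tool_pos: [0.5198, 0.1732, 0.1353]
tool_rot: [2.314, 1.57, 0.161]
contact_force: [0.4, 0.5, -0.8]
opening: 0.0907
```

Emit:
move_arm --pt "-0.06 0 0 0" --pt "-0.2 0 0 0" --pt "-0.25 0.05 0.1 0" --pt "-0.25 0.15 0.2 0" --pt "-0.25 0.25 0.3 0"

```text
time: 50.08
tool_pos: [0.5375, 0.0166, 0.2359]
tool_rot: [2.034, 1.569, -0.118]
contact_force: [0.3, -0.9, -0.6]
opening: 0.0918
```

Emit:
move_arm --pt "0 0.1 0.1 0" --pt "0 0.2 0.2 0" --pt "0 0.3 0.3 0" --pt "0 0.4 0.4 0" --pt "0 0.4 0.4 0"

```text
time: 50.7
tool_pos: [0.5829, -0.2077, 0.2343]
tool_rot: [0.284, 1.57, -1.874]
contact_force: [-0.5, -0.0, -0.1]
opening: 0.0916
```

Run:
```python
from ov import *
s,R,y=st();print(s["tool_pos"],y,s["time"])
a=robot.read_camera("side");b=robot.read_camera("top")
shot("side","f1",None,1,a);shot("top","f2",None,1,b)
x,y=.5194,.173
C=[(circ(x,y,.1483,.0295),(0,0,255)),(circ(x,y,.1313,.0295),(0,255,255)),(circ(x,y,.054,.0325),(255,0,255))]
overlay(a,"side",(235,140,305,215),9,C,"f3"); overlay(b,"top",(185,205,255,270),9,C,"f4")
```

```text
[ 0.58288775 -0.2076945   0.23433499] -33.62608401945146 50.7
```

View pics/f3.png

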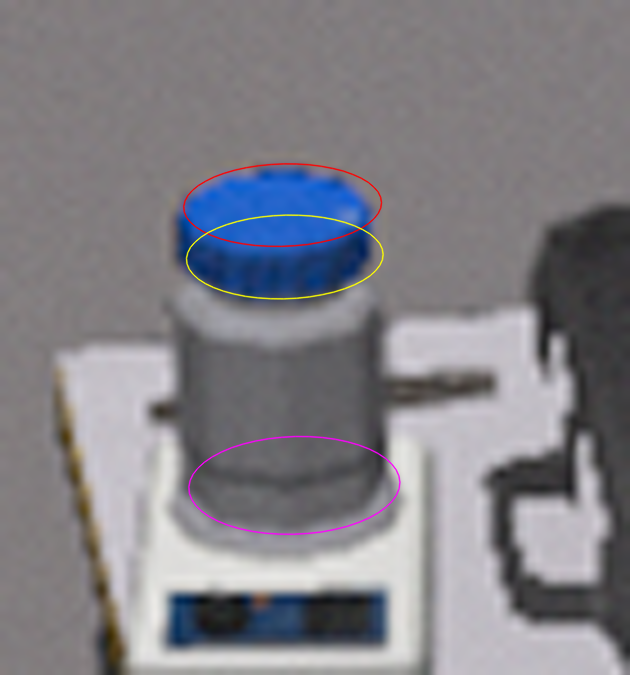

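View pics/f4.png

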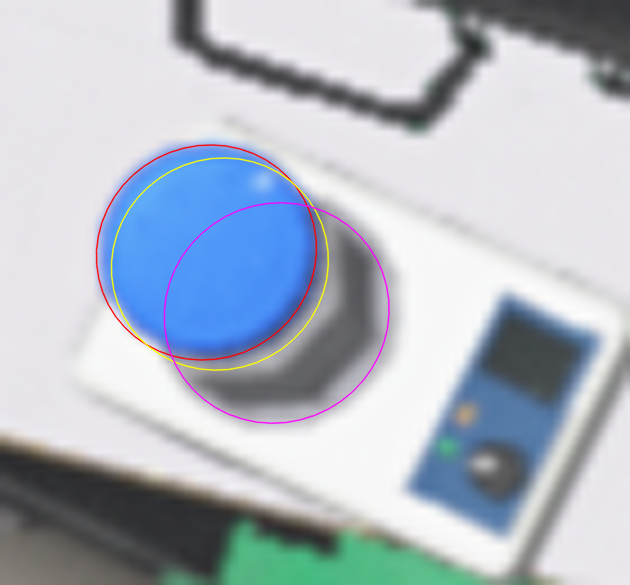

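View pics/f1.png

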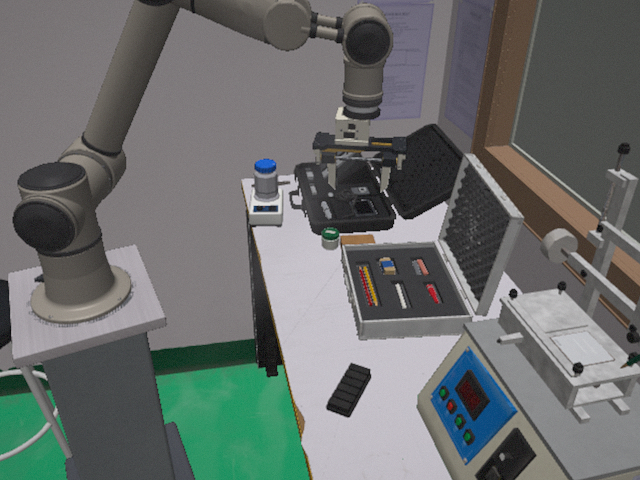

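View pics/f2.png

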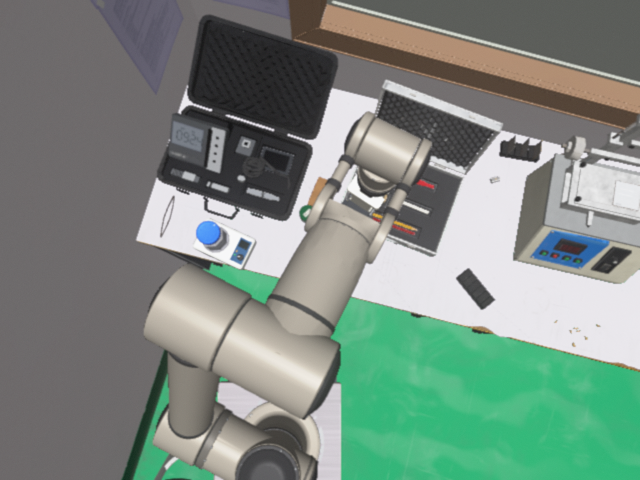

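The final pictures show the lid level on the seated jar, with no cylinders left on the bench. The mark is at about -39° (home was expected at -38°), and the lid sits at 77.4 mm in the jar's frame against 77.3 given. Handing in.

```bash
python3 -c "
from h import *
print(robot.hand_in())"
```

```text
the job is handed in; nothing more can be done
None
```

The mill is ready to run and I've handed the job in, after about 51 s on the robot's clock.

**What I did**
- **Jar:** I stood it up by swinging it from its neck. A first try gripping the body flats only lifted it level, so I set it back down and changed grip.
- **Seating:** I turned the jar about 47° anticlockwise on the shaft until the teeth meshed. It needed one direction only, not turns both ways. It then went down the full 10 mm onto the seat.
- **Cylinders:** There were three on the bench, and I dropped all three into the jar.
- **Lid:** I set it level with its lugs on the ridges and turned it about 51° backward until it dropped in, at 80.7 mm. Then I screwed it forward until it went tight at about 1.6 N m.

**Last checks**
- **Lid home:** Its height was 77.4 mm against the 77.3 mm given. The white mark stood at about -39°, where fully home should be about -38°.
- **Jar seated:** The gripper height when it seated matched full depth.
- **Bench:** The last pictures show no cylinders left on it, and I saw nothing else moved.

**Limits**
- **Side camera:** It differed from the top one by 1–3 pixels throughout, so I relied on the top view and on touch.
- **Cylinders inside the jar:** I didn't see them directly. I take them to be in because each was released over the mouth and none showed up in pictures taken afterwards.

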